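# Build up the tiered cup rack and roll it into the warming bay

## Robot

A 6-joint arm with a two-finger parallel gripper is mounted at the origin on the work surface. World frame = base frame: x ahead of the robot, y to its left, z up, the work surface at z = 0. Lengths are in m, angles in rad, forces in N, time in s.
With the tool pointing down it reaches from about 0.375 to 0.9 m from the base axis. Payload 3.1 kg.
Tool frame: the origin (TCP) lies at the very end of the fingers, on their centre line; the grasp point (between the pads) lies 19 mm behind it; z points along the fingers, y is the line along which they close (so a half turn about z gives the same grasp; the last joint's range is limited). The gripper opens to 87 mm and grips with 3 to 60 N. Pads are 19 mm wide; open, the fingers measure 117 mm over their backs; the gripper's body (75 mm by 190 mm) begins 51 mm behind the grasp point.
Start: joints at [-1.298, 0.527, 1.433, -0, 1.181, -0.178], TCP at [0.272, -0.563, 0.223] pointing down, gripper open.
Joint ranges: [-3.08, 3.08], [-0.75, 2.2], [0.22, 2.44], [-1.43, 4.57], [0, 2.65], [-2.85, 2.85]. Speed limits (rad/s): [2.79, 2.79, 3.14, 3.14, 3.14, 3.14].

## Interface

Orientations are given as a unit quaternion [x, y, z, w].
In Python, from rig import robot gives the robot as it stands. The module is installed in compiled form; this text tells all that it offers.
- The arm moves only by the tool servo_tool, never from a script. Its argument "rows" is one flat list of numbers, 5 for each row, row after row: the closure, from -1 (fully open) to 1 (shut), so that 0 is half open, then the shift along the tool's x, y, z in m, then the turn about the tool's z in degrees. A call has 1 to 5 rows; each row shifts and turns the commanded pose from where the row before left it, along the tool's axes as they then stand; what a row does not reach is not made up. A row lasts 1/12 s, in which the tool goes at most 41.7 mm and 7.16 degrees, less where a joint would pass 70% of its speed; a pose out of reach is approached as far as the arm can. A call with a gripper value outside its range is refused whole. The fingers move at their own pace and stop on an object; "newtons" is the grip in N (left out, the last holds). Time passes only in rows, so rows that do not move let the fingers close. It gives the time, the measured TCP pose, the force, the opening and the grip force at its end, in the units of the state.
- robot.get_obs(): the state, without advancing time (a new reading comes with each control period).
- robot.camera(name): name is "side" or "top" or "wrist"; returns a dict with "pixels" (420x560x3 uint8, red, green, blue), "intrinsics" (3x3 intrinsics, pixels), "rvec" (rotation vector, rad) and "tvec" (3), from world to camera coordinates, as OpenCV has them; the wrist camera has in their place "mount" (4x4, takes a point from camera to tool coordinates, whose origin is the TCP and whose axes are the flange's). Camera axes: x right, y down, z forward; pixel columns grow to the right and rows downward; lengths in m; the calibration is good to about 2 mm. A picture is of the moment at which its call begins: read the wrist's pose just before it. There is no depth.
- robot.hand_in(): hands the job in; it is judged then, once.
Trained networks look in a picture, given as the dict that the camera call returned (one of the last four; its "shot" number tells which), for a name from the list of things; names that differ only in an ending like _2 or _b are one class to them, and where a whole thing is asked for, a point or a joint stands for the part that bears it (a point fixed in the world has none). Each returns a list of dicts, best first, with "score" (0 to 1); they miss things now and then, are a little off and sometimes report something else, mostly with a low value. They report only what shows in the picture. A call takes as long as a camera call. They do not tell look-alikes from the thing itself.
- robot.spot_in(picture, query): "at" ([x, y, z] in m, in world coordinates, good to about 4 mm: the middle of the surface that is visible of it).
- robot.outline_of(picture, query): "region" (420x560 bool, what is visible of it).
- robot.place_of(picture, query): "at" ([x, y, z] in m, in world coordinates, good to about 4 mm: a listed point, or the origin of a listed thing).
The state is a dict: "time": time; "q": joint angles; "joint_velocities": joint speeds; "joint_torque": joint torques, N m; "position": TCP position; "tool_rot": TCP orientation; "ft_force": force on the tool from outside, world axes, zero at the start; "moment": the same for the moment, N m; "grip_width": finger opening in m; "grip_force": force on a finger pad.
Only numpy, scipy, OpenCV 4.12 (cv2) and the standard library are available. Lean on these libraries where they do the work, as an engineer would, in place of code of your own. Each camera call takes 0.05 s, during which the arm holds its last target. There are 200 camera calls.

## Task

The washed tiers of the cup rack lie about the stone shelf. While the rack's base stands at the loading end of the roller run, stack every tier on it, all four corner holes down over their pins so that each tier sits level on the shoulders below it, and then stand every white cup, mouth up, on the top tier (they are too tall for the levels below). Then push the loaded rack along the rollers by its wooden handle bar, fully home against the stop of the warming bay, without disturbing the saucers or the glass.

Things in the scene. Friction and masses are not known exactly. Their poses are not given: they have to be found in the camera images.
- base_mid (a point): the rack's base, loose on the rollers, kept in line by side rails (3 mm play each side): a steel plate 132 mm (x) by 200 mm (y), 8 mm thick, with posts and pins at its corners like those of a tier (x +-49, y +-75 mm; shoulders 40 mm above the plate). The point is the centre of the plate's top; y points along the run to the bay, z up. Tiers seated on it have undersides 40, 96 and 152 mm above this point. 0.8 kg
- base_bar (a point): middle of the push handle on the base's trailing (-y) end: a round wooden bar 16 mm thick, 90 mm long along x, 150 mm from the plate's centre and 26 mm above the plate's top, held by two 10 mm rods. Same axes as base_mid
- tier0_grip (a point): steel rack tier, 124 mm (x) by 176 mm (y), slatted deck top 16 mm above its underside. Grip point: centre of its bridge handle, a wooden bar 64 mm long (x), 12 mm thick (y), 14 mm high, 27 mm above the deck, 43 mm above the underside. Four posts 22 mm thick stand on the deck at x +-49, y +-75 mm, 40 mm to a flat shoulder, then a tapered pin 9 mm thick, 14 mm high. z up. 220 to 400 g. May be absent
- tier1_grip (a point): a tier just like tier0 (same point: centre of its handle bar). Underneath, below each post, is a corner hole 15 mm wide, open to below, 16 mm deep, in a cross beam under each end of the tier (the slats between the beams are 6 mm thick). The holes go over the pins of the tier or base below and the beams rest on its shoulders: tiers seat 56 mm apart. Same after a half turn. May be absent
- tier2_grip (a point): a third tier just like tier0 and tier1 (point: centre of its handle bar, 43 mm above its underside, bar along x). May be absent
- cup0_mid (a point): a plain white handleless ceramic cup, 60 mm wide at the rim, a little narrower at the foot, 60 mm high, open at the top; this point is on its axis half-way up (30 mm above its foot), z towards the mouth; 130 g. May be absent.
- cup1_mid (a point): a plain white handleless ceramic cup, 60 mm wide at the rim, a little narrower at the foot, 60 mm high, open at the top; this point is on its axis half-way up (30 mm above its foot), z towards the mouth; 130 g. May be absent.
- bay (a point): fixed point in the warming bay at the +y end of the roller run (a low frame 146 mm wide, 490 mm long, free 24 mm rollers with tops 38 mm above the shelf, side rails to 50 mm, bay cheeks to 80 mm, stop plate 110 mm high). It lies on the roller tops where the base's underside centre is when the base touches the stop (base_mid then 8 mm above). y along the run to the stop, 100 mm on; x across
- saucer0_foot (a point): bystander: ceramic saucer, 124 mm wide, 18 mm high; the point is under its centre
- saucer1_foot (a point): bystander: another such saucer
- glass_foot (a point): bystander: clear glass cup, 68 mm wide, 95 mm high; the point is the centre of its foot
There are look-alikes about, which are no part of the job. What is shaped like the part that bears cup0_mid but blue, green or yellow is not meant.

How it is judged:
By the outcome, as a careful person would: the job done as asked, in the order asked, and still so for the second after the job is handed in, with the robot touching nothing.
Of tier0, tier1, tier2 only 2 to 3 are there at a start; the rules pass over those that are not, and their reading is None.
Of cup0, cup1 only 1 to 2 are there at a start; the rules pass over those that are not, and their reading is None.
At some moment in a run one of tier0, tier1, tier2 may be knocked a few centimetres aside while the robot is not near it.
It also fails if it takes over 210 s, if anything falls off the work surface, if the arm or the gripper's body presses on something with over 40 N, if the wrist force passes 120 N, or if a joint passes its speed limit or range.

## Working session

There is one attempt and no reset: what is moved stays moved. The work goes in short steps, Python scripts to look and compute and a tool call to move; the robot and the scene stay as the last step left them, time stands still between calls to the robot, and variables do not carry over. Pictures are saved under pics/ and viewed, at most 16 in all, crops included, and the job is handed in when it is done.

Besides the shell and the picture viewer there is one more tool, called after "Request:" by a JSON object that holds its "op" and its "data", one argument or row to a line. servo_tool: Moves the arm, as the interface text tells. Its arguments: {"type":"object","properties":{"rows":{"type":"array","items":{"type":"number"}},"newtons":{"type":"number"}},"required":["rows"]}

```bash
mkdir -p pics; ls; cat > h.py <<'E'
import numpy as np, cv2
from rig import robot
from scipy.spatial.transform import Rotation as R
def look(names, cams=("top","side"), save=None, kind="place_of", n=3):
    for c in cams:
        p=robot.camera(c)
        if save: cv2.imwrite(f"pics/{save}_{c}.png",p["pixels"][:,:,::-1])
        for q in names:
            print(c,q,[(np.round(d["at"],3).tolist(),round(d["score"],2)) for d in getattr(robot,kind)(p,q)[:n]])
def st():
    o=robot.get_obs(); print({k:np.round(o[k],3).tolist() for k in("time","position","tool_rot","q","ft_force","grip_width")}); return o
E
python3 - <<'E'
from h import *
st()
look(["base_mid","base_bar","tier0_grip","cup0_mid","bay","saucer0_foot","glass_foot"],save="a",n=5)
E
```

```text
pics
{'time': 0.0, 'position': [0.272, -0.562, 0.222], 'tool_rot': [0.975, 0.223, -0.0, -0.001], 'q': [-1.299, 0.528, 1.434, -0.0, 1.181, -0.178], 'ft_force': [-0.632, 1.077, 0.334], 'grip_width': 0.087}
top base_mid [([0.661, -0.098, 0.042], 0.89), ([0.668, 0.143, 0.039], 0.63)]
top base_bar [([0.655, -0.248, 0.071], 0.94)]
top tier0_grip [([0.466, -0.432, 0.044], 0.92), ([0.69, -0.387, -0.003], 0.67)]
top cup0_mid [([0.322, 0.132, 0.028], 0.89), ([0.354, 0.226, 0.03], 0.81), ([0.297, 0.319, 0.036], 0.73), ([0.446, 0.207, 0.031], 0.58), ([0.176, 0.303, 0.034], 0.56)]
top bay [([0.668, 0.142, 0.042], 0.58)]
top saucer0_foot [([0.689, -0.388, -0.003], 0.78)]
top glass_foot [([0.79, 0.037, 0.003], 0.98)]
side base_mid [([0.658, -0.095, 0.044], 0.56)]
side base_bar []
side tier0_grip [([0.462, -0.432, 0.043], 0.6)]
side cup0_mid [([0.292, 0.318, 0.029], 0.91), ([0.351, 0.218, 0.03], 0.9), ([0.451, 0.204, 0.029], 0.79), ([0.322, 0.135, 0.033], 0.61)]
side bay [([0.669, 0.14, 0.038], 0.67)]
side saucer0_foot [([0.687, -0.385, 0.002], 0.71)]
side glass_foot [([0.792, 0.037, -0.002], 0.93)]
```

View pics/a_top.png

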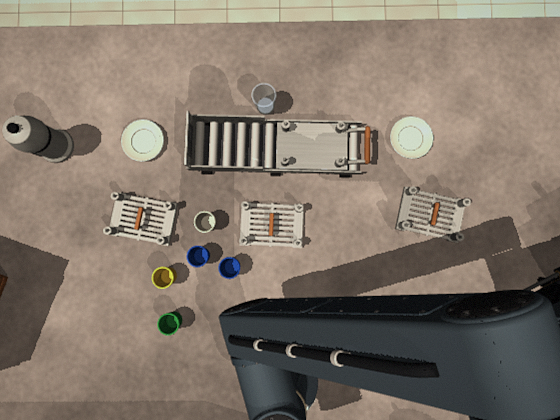

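View pics/a_side.png

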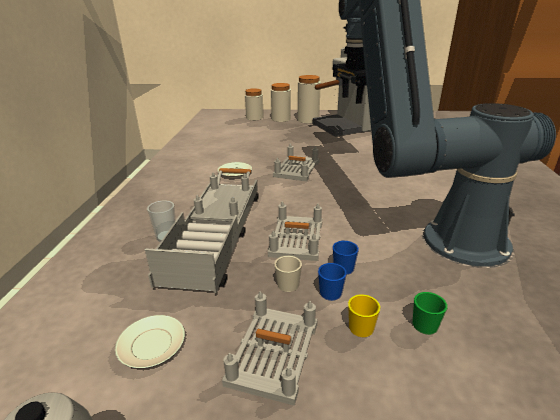

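```bash
cat >> h.py <<'E'
def cam(name, o=None):
    o=robot.get_obs(); p=robot.camera(name); K=np.array(p["intrinsics"])
    if "mount" in p:
        T=np.eye(4); T[:3,:3]=R.from_quat(o["tool_rot"]).as_matrix(); T[:3,3]=o["position"]
        C=T@np.array(p["mount"])
    else:
        M=cv2.Rodrigues(np.array(p["rvec"],float))[0]; C=np.eye(4); C[:3,:3]=M.T; C[:3,3]=-M.T@np.array(p["tvec"]).ravel()
    return p,K,C
def ray(K,C,uv,z):
    d=C[:3,:3]@np.linalg.solve(K,np.r_[uv,1.]); return C[:3,3]+d*(z-C[2,3])/d[2]
def proj(K,C,X):
    c=np.linalg.inv(C)@np.r_[X,1.]; c=K@c[:3]; return c[:2]/c[2]
def bars(name,z=0.05,amin=30,save=None):
    p,K,C=cam(name); im=p["pixels"]
    if save: cv2.imwrite(f"pics/{save}.png",im[:,:,::-1])
    h=cv2.cvtColor(im,cv2.COLOR_RGB2HSV)
    m=((h[...,0]<18)&(h[...,1]>130)&(h[...,2]>70)).astype(np.uint8)
    n,l,s,c=cv2.connectedComponentsWithStats(m)
    for i in range(1,n):
        if s[i,4]<amin: continue
        pts=np.argwhere(l==i)[:,::-1].astype(np.float32)
        W=np.array([ray(K,C,q,z)[:2] for q in pts]); w=W.mean(0)
        (cc,wh,a)=cv2.minAreaRect(W.astype(np.float32)*1000)
        e=np.linalg.svd(W-w,full_matrices=False)[2][0]; e*=np.sign(e[0])
        print(name,"px",c[i].round(0),"n",s[i,4],"rectc",np.round(np.array(cc)/1000,4),"wh",np.round(wh,0),"yaw",np.degrees(np.arctan2(e[1],e[0])).round(1))
E
python3 - <<'E'
from h import *
bars("top"); bars("top",0.078)
look(["tier1_grip","tier2_grip","tier0","tier1"],n=4)
E
```

```text
top px [367. 145.] n 181 rectc [ 0.6574 -0.2523] wh [ 14. 105.] yaw -2.3
top px [435. 213.] n 101 rectc [ 0.4626 -0.4318] wh [13. 63.] yaw -15.2
top px [138. 218.] n 88 rectc [0.4603 0.3893] wh [12. 62.] yaw -11.8
top px [271. 224.] n 87 rectc [0.4385 0.0197] wh [11. 61.] yaw -3.5
top px [367. 145.] n 181 rectc [ 0.651  -0.2466] wh [ 14. 102.] yaw -2.3
top px [435. 213.] n 101 rectc [ 0.4611 -0.4217] wh [12. 62.] yaw -15.0
top px [138. 218.] n 90 rectc [0.4587 0.3787] wh [12. 60.] yaw -11.5
top px [271. 224.] n 86 rectc [0.4375 0.0187] wh [11. 59.] yaw -3.7
top tier1_grip [([0.462, 0.389, 0.044], 0.89)]
top tier2_grip [([0.443, 0.021, 0.045], 0.55)]Traceback (most recent call last):
  File "<stdin>", line 3, in <module>
  File "h.py", line 9, in look
    print(c,q,[(np.round(d["at"],3).tolist(),round(d["score"],2)) for d in getattr(robot,kind)(p,q)[:n]])
                                                                           ~~~~~~~~~~~~~~~~~~~^^^^^
ValueError: it knows: base_bar, base_mid, bay, cup0_mid, cup1_mid, glass_foot, saucer0_foot, saucer1_foot, tier0_grip, tier1_grip, tier2_grip
```

```bash
cat >> h.py <<'E'
def go(x,y,z,yaw):
    "print turn (deg) and shift along tool axes after that turn"
    o=robot.get_obs(); Rm=R.from_quat(o["tool_rot"]).as_matrix(); t=np.degrees(np.arctan2(Rm[1,0],Rm[0,0]))
    dt=-(yaw-t); dt=(dt+90)%180-90
    ny=np.radians(t-dt); d=np.array([x,y,z])-o["position"]
    tx=np.array([np.cos(ny),np.sin(ny),0]); ty=np.array([np.sin(ny),-np.cos(ny),0])
    s=np.round([1000*d@tx,1000*d@ty,-1000*d[2]],1)
    print("yaw",t.round(1),"turn",dt.round(1),"shift mm",s,"rows>=",np.ceil(np.linalg.norm(s)/41).astype(int),"q6",o["q"][5].round(2))
E
python3 - <<'E'
from h import *
go(0.463,-0.432,0.15,-15)
E
```

```text
yaw 25.8 turn 40.8 shift mm [ 150.4 -175.4   72.5] rows>= 6 q6 -0.18
```

Request:
{"op": "servo_tool", "data": {
  "rows": [-1, 0, 0, 0, 7, -1, 0, 0, 0, 7, -1, 0, 0, 0, 7, -1, 0, 0, 0, 7, -1, 0, 0, 0, 7],
  "newtons": 40
}}

```text
time: 1.47
position: [0.2723, -0.5625, 0.2225]
tool_rot: [0.997, -0.083, -0.0, -0.0]
ft_force: [0.6, -0.0, 0.1]
grip_width: 0.0873
grip_force: 0.0
```

Request:
{"op": "servo_tool", "data": {
  "rows": [-1, 0, 0, 0, 5.8, -1, 0.025, -0.029, 0.012, 0, -1, 0.025, -0.029, 0.012, 0, -1, 0.025, -0.029, 0.012, 0, -1, 0.025, -0.029, 0.012, 0]
}}

```text
time: 1.88
position: [0.3998, -0.4757, 0.1742]
tool_rot: [0.991, -0.131, 0.0, 0.0]
ft_force: [0.7, 0.1, 0.4]
grip_width: 0.087
grip_force: 0.0
```

Request:
{"op": "servo_tool", "data": {
  "rows": [-1, 0.025, -0.029, 0.012, 0, -1, 0.025, -0.029, 0.012, 0, -1, 0, 0, 0, 0, -1, 0, 0, 0, 0]
}}

```text
time: 2.22
position: [0.4635, -0.4311, 0.1496]
tool_rot: [0.992, -0.128, -0.001, -0.001]
ft_force: [-0.7, -0.7, 0.5]
grip_width: 0.0874
grip_force: 0.0
```

```bash
python3 - <<'E'
from h import *
st(); bars("wrist",save="w1"); bars("top")
go(0.463,-0.432,0.15,-15)
E
```

```text
{'time': 2.217, 'position': [0.464, -0.431, 0.15], 'tool_rot': [0.992, -0.128, -0.001, -0.001], 'q': [-0.925, 0.624, 1.477, -0.0, 1.043, 0.902], 'ft_force': [-0.688, -0.657, 0.484], 'grip_width': 0.087}
wrist px [282. 203.] n 885 rectc [ 0.4644 -0.4339] wh [10. 62.] yaw -13.5
top px [367. 145.] n 180 rectc [ 0.6575 -0.2495] wh [ 14. 105.] yaw -1.7
top px [138. 218.] n 90 rectc [0.4602 0.3889] wh [12. 62.] yaw -11.5
top px [271. 224.] n 89 rectc [0.4385 0.0197] wh [11. 61.] yaw -3.4
yaw -15.0 turn 0.0 shift mm [ 0.5 -1.9  0.8] rows>= 1 q6 0.9
```

View pics/w1.png

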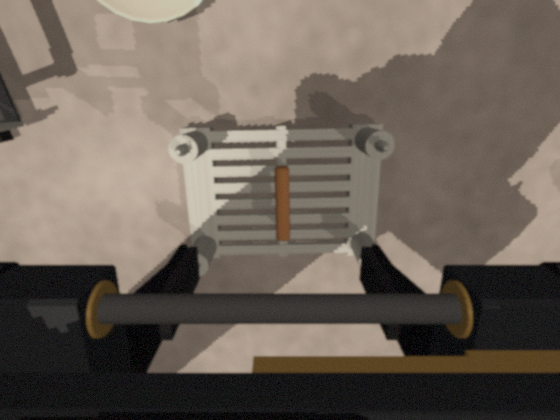

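Request:
{"op": "servo_tool", "data": {
  "rows": [-1, 0, 0.003, 0, -1.5, -1, 0, 0, 0.04, 0, -1, 0, 0, 0.04, 0, -1, 0, 0, 0.04, 0, -1, 0, 0, 0.006, 0]
}}

```text
time: 2.73
position: [0.4568, -0.4339, 0.0185]
tool_rot: [0.993, -0.119, -0.004, -0.004]
ft_force: [-0.8, 1.0, -1.1]
grip_width: 0.0871
grip_force: 0.0
```

Request:
{"op": "servo_tool", "data": {
  "rows": [1, 0, 0, 0, 0, 1, 0, 0, 0, 0, 1, 0, 0, 0, 0, 1, 0, 0, 0, 0, 1, 0, 0, 0, 0]
}}

```text
time: 3.15
position: [0.4624, -0.4375, 0.0272]
tool_rot: [0.993, -0.117, 0.002, 0.002]
ft_force: [0.4, -0.3, -0.3]
grip_width: 0.0616
grip_force: 0.0
```

Request:
{"op": "servo_tool", "data": {
  "rows": [1, 0, 0, 0, 0, 1, 0, 0, 0, 0, 1, 0, 0, 0, 0, 1, 0, 0, 0, 0, 1, 0, 0, 0, 0]
}}

```text
time: 3.57
position: [0.4615, -0.436, 0.0246]
tool_rot: [0.993, -0.117, -0.0, -0.0]
ft_force: [-0.2, -0.5, 0.7]
grip_width: 0.0284
grip_force: 0.0
```

Request:
{"op": "servo_tool", "data": {
  "rows": [1, 0, 0, 0, 0, 1, 0, 0, 0, 0, 1, 0, 0, 0, 0, 1, 0, 0, 0, 0, 1, 0, 0, 0, 0]
}}

```text
time: 3.98
position: [0.4613, -0.4356, 0.0244]
tool_rot: [0.993, -0.117, -0.0, -0.0]
ft_force: [0.6, 2.0, 0.5]
grip_width: 0.0115
grip_force: 40.0
```

Request:
{"op": "servo_tool", "data": {
  "rows": [1, 0, 0, -0.01, 0, 1, 0, 0, -0.03, 0, 1, 0, 0, -0.04, 0, 1, 0, 0, -0.04, 0, 1, 0, 0, -0.03, 0]
}}

```text
time: 4.4
position: [0.4618, -0.4371, 0.178]
tool_rot: [0.993, -0.117, 0.001, 0.001]
ft_force: [0.1, -1.1, -1.7]
grip_width: 0.0116
grip_force: 40.0
```

```bash
python3 - <<'E'
from h import *
st();look(["base_mid","base_bar","bay"]); bars("top",0.078); go(0.657,-0.097,0.18,-2)
E
```

```text
{'time': 4.4, 'position': [0.462, -0.437, 0.178], 'tool_rot': [0.993, -0.117, 0.001, 0.001], 'q': [-0.933, 0.591, 1.45, -0.001, 1.097, 0.873], 'ft_force': [0.074, -1.127, -1.655], 'grip_width': 0.012}
top base_mid [([0.66, -0.098, 0.043], 0.85)]
top base_bar [([0.657, -0.248, 0.073], 0.69)]
top bay [([0.667, 0.142, 0.039], 0.79)]
side base_mid [([0.66, -0.098, 0.045], 0.66)]
side base_bar [([0.655, -0.248, 0.071], 0.63)]
side bay [([0.669, 0.141, 0.038], 0.85)]
top px [367. 145.] n 180 rectc [ 0.6511 -0.2438] wh [ 14. 102.] yaw -1.9
top px [138. 218.] n 91 rectc [0.4587 0.3787] wh [12. 60.] yaw -11.5
top px [271. 224.] n 86 rectc [0.4375 0.0187] wh [11. 59.] yaw -3.7
yaw -13.5 turn -11.5 shift mm [ 184.6 -344.7   -7.7] rows>= 10 q6 0.87
```

Request:
{"op": "servo_tool", "data": {
  "rows": [1, 0, 0, 0, -5.5, 1, 0, 0, 0, -6, 1, 0.009, -0.017, 0, 0, 1, 0.0185, -0.0345, 0, 0, 1, 0.0185, -0.0345, 0, 0]
}}

```text
time: 5.27
position: [0.5098, -0.3518, 0.173]
tool_rot: [1.0, -0.019, -0.001, -0.001]
ft_force: [0.5, -0.1, -1.7]
grip_width: 0.0112
grip_force: 40.0
```

Request:
{"op": "servo_tool", "data": {
  "rows": [1, 0.0185, -0.0345, 0, 0, 1, 0.0185, -0.0345, 0, 0, 1, 0.0185, -0.0345, 0, 0, 1, 0.0185, -0.0345, 0, 0, 1, 0.0185, -0.0345, 0, 0]
}}

```text
time: 5.68
position: [0.6088, -0.1805, 0.173]
tool_rot: [1.0, -0.017, -0.001, -0.001]
ft_force: [0.5, -0.7, -2.2]
grip_width: 0.0117
grip_force: 40.0
```

Request:
{"op": "servo_tool", "data": {
  "rows": [1, 0.0185, -0.0345, 0, 0, 1, 0.018, -0.034, 0, 0, 1, 0.009, -0.017, 0, 0, 1, 0, 0, 0, 0, 1, 0, 0, 0, 0]
}}

```text
time: 6.1
position: [0.6568, -0.0971, 0.1729]
tool_rot: [1.0, -0.016, -0.001, -0.0]
ft_force: [-0.3, 0.2, -1.9]
grip_width: 0.0115
grip_force: 40.0
```

```bash
python3 - <<'E'
from h import *
st(); go(0.657,-0.097,0.18,-2)
p,K,C=cam("wrist"); cv2.imwrite("pics/w2.png",p["pixels"][:,:,::-1])
p,K,C=cam("top"); cv2.imwrite("pics/t2.png",cv2.resize(p["pixels"][90:200,230:400,::-1],None,fx=4,fy=4,interpolation=cv2.INTER_CUBIC))
E
```

```text
{'time': 6.1, 'position': [0.657, -0.097, 0.173], 'tool_rot': [1.0, -0.016, -0.001, -0.0], 'q': [-0.314, 0.635, 1.373, -0.001, 1.137, 1.288], 'ft_force': [-0.319, 0.181, -1.916], 'grip_width': 0.012}
yaw -1.8 turn 0.2 shift mm [ 0.2 -0.1 -7.1] rows>= 1 q6 1.29
```

View pics/w2.png

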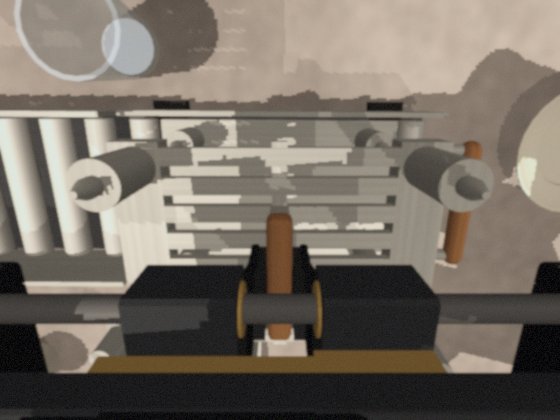

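```bash
cat >> h.py <<'E'
def overlay(save,bx,by,byaw,ztip,dx=0,dy=0,dyaw=0,crop=(90,230,60,500),s=1.8):
    "red: held tier pin tips/shoulders at tool offset; green: base pins tips and shoulders"
    o=robot.get_obs(); p,K,C=cam("wrist"); im=p["pixels"][:,:,::-1].copy()
    r0,r1,c0,c1=crop; im=cv2.resize(im[r0:r1,c0:c1],None,fx=s,fy=s,interpolation=cv2.INTER_CUBIC)
    Rm=R.from_quat(o["tool_rot"]).as_matrix(); t=np.arctan2(Rm[1,0],Rm[0,0])
    def dr(c,yaw,z,col):
        a=np.array([np.cos(yaw),np.sin(yaw)]); b=np.array([-np.sin(yaw),np.cos(yaw)])
        for sy in(75,-75):
            for zz in(z,z-.014):
                X=np.r_[np.array(c)+.049*a+sy/1000*b,zz]; u=(proj(K,C,X)-[c0,r0]+.5)*s
                print(col,np.round(proj(K,C,X),1)); cv2.drawMarker(im,tuple(int(v) for v in u),col,cv2.MARKER_CROSS,9,1)
    c=o["position"][:2]+dx*np.array([np.cos(t),np.sin(t)])+dy*np.array([np.sin(t),-np.cos(t)])
    dr(c,t-np.radians(dyaw),o["position"][2]+.046,(0,0,255)); dr((bx,by),np.radians(byaw),ztip,(0,255,0))
    cv2.imwrite(f"pics/{save}.png",im); return C
E
python3 - <<'E'
from h import *
overlay("w3",0.658,-0.097,-2,0.100)
E
```

```text
(0, 0, 255) [ 71.1 197.6]
(0, 0, 255) [ 91.8 187.9]
(0, 0, 255) [485.1 197.6]
(0, 0, 255) [464.6 188. ]
(0, 255, 0) [168.6 148.2]
(0, 255, 0) [174.6 145.6]
(0, 255, 0) [382.3 148.2]
(0, 255, 0) [376.7 145.7]
```

View pics/w3.png

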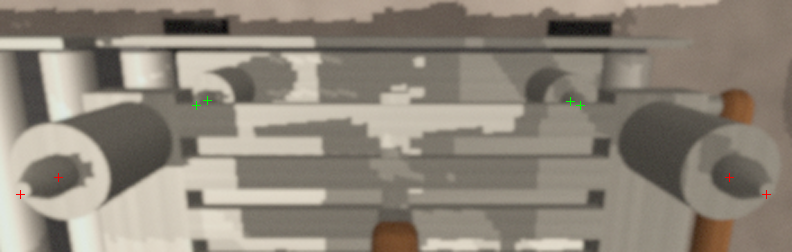

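Request:
{"op": "servo_tool", "data": {
  "rows": [1, 0.001, 0.001, 0, 0, 1, 0, 0, 0.02, 0, 1, 0, 0, 0.02, 0, 1, 0, 0, 0.004, 0, 1, 0, 0, 0, 0]
}}

```text
time: 6.67
position: [0.6563, -0.1003, 0.1287]
tool_rot: [1.0, -0.018, -0.002, -0.001]
ft_force: [-0.8, 0.4, -2.9]
grip_width: 0.0119
grip_force: 40.0
```

Request:
{"op": "servo_tool", "data": {
  "rows": [1, 0, 0, 0.005, 0, 1, 0, 0, 0.005, 0, 1, 0, 0, 0.003, 0, 1, 0, 0, 0, 0, 1, 0, 0, 0, 0]
}}

```text
time: 7.08
position: [0.6582, -0.0996, 0.1178]
tool_rot: [1.0, -0.017, 0.0, 0.0]
ft_force: [-0.0, 0.9, -2.2]
grip_width: 0.0118
grip_force: 40.0
```

Request:
{"op": "servo_tool", "data": {
  "rows": [1, 0, 0, 0.003, 0, 1, 0, 0, 0.003, 0, 1, 0, 0, 0.002, 0, 1, 0, 0, 0, 0, 1, 0, 0, 0, 0]
}}

```text
time: 7.5
position: [0.6582, -0.0995, 0.1103]
tool_rot: [1.0, -0.017, 0.0, 0.0]
ft_force: [-1.4, 1.4, 4.5]
grip_width: 0.0117
grip_force: 40.0
```

Request:
{"op": "servo_tool", "data": {
  "rows": [-0.2, 0, 0, 0, 0, -0.2, 0, 0, 0, 0, -0.2, 0, 0, 0, 0, -0.2, 0, 0, 0, 0, -0.2, 0, 0, 0, 0]
}}

```text
time: 7.92
position: [0.6582, -0.0998, 0.1094]
tool_rot: [1.0, -0.017, 0.0, 0.0]
ft_force: [-0.3, -0.5, -0.3]
grip_width: 0.0369
grip_force: 0.0
```

Request:
{"op": "servo_tool", "data": {
  "rows": [-0.2, 0, 0, -0.01, 0, -0.2, 0, 0, -0.03, 0, -0.2, 0, 0, -0.04, 0, -0.2, 0, 0, -0.03, 0, -0.2, 0, 0, -0.01, 0]
}}

```text
time: 8.33
position: [0.6613, -0.1006, 0.2363]
tool_rot: [1.0, -0.017, 0.005, 0.002]
ft_force: [1.5, 0.0, 1.1]
grip_width: 0.0518
grip_force: 0.0
```

```bash
python3 - <<'E'
from h import *
p,K,C=cam("wrist"); cv2.imwrite("pics/w4.png",p["pixels"][:,:,::-1])
bars("wrist",0.136); bars("top"); look(["base_mid"]); go(0.4385,0.0197,0.15,-3.5)
E
```

```text
wrist px [424. 190.] n 1361 rectc [ 0.6695 -0.2189] wh [12. 83.] yaw -2.6
wrist px [277. 206.] n 856 rectc [ 0.6604 -0.0998] wh [11. 62.] yaw -2.1
top px [367. 147.] n 162 rectc [ 0.6561 -0.2495] wh [ 14. 102.] yaw -3.7
top base_mid []
side base_mid [([0.659, -0.098, 0.045], 0.83)]
yaw -2.0 turn 1.5 shift mm [-225.  -105.4   77. ] rows>= 7 q6 1.29
```

View pics/w4.png

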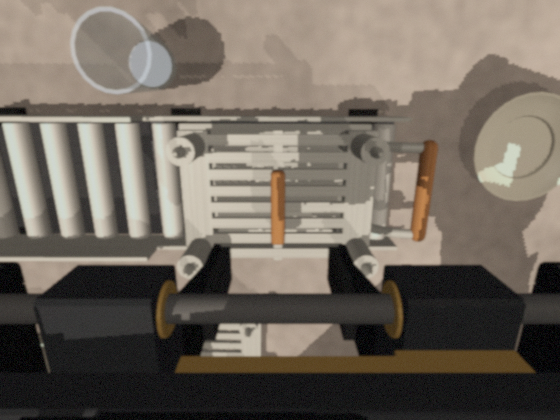

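Request:
{"op": "servo_tool", "data": {
  "rows": [-0.2, -0.016, -0.0075, 0, 1.5, -0.2, -0.032, -0.015, 0, 0, -0.2, -0.032, -0.015, 0, 0, -0.2, -0.032, -0.015, 0, 0, -0.2, -0.032, -0.015, 0, 0]
}}

```text
time: 9.1
position: [0.5158, -0.0231, 0.2278]
tool_rot: [1.0, -0.03, -0.002, -0.0]
ft_force: [-0.1, 0.1, 1.4]
grip_width: 0.0523
grip_force: 0.0
```

Request:
{"op": "servo_tool", "data": {
  "rows": [-0.2, -0.032, -0.015, 0.02, 0, -0.2, -0.032, -0.015, 0.02, 0, -0.2, -0.017, -0.008, 0.02, 0, -0.2, 0, 0, 0.017, 0, -0.2, 0, 0, 0, 0]
}}

```text
time: 9.52
position: [0.4352, 0.0202, 0.1494]
tool_rot: [1.0, -0.03, -0.005, -0.001]
ft_force: [-0.2, -1.0, -0.1]
grip_width: 0.052
grip_force: 0.0
```

Request:
{"op": "servo_tool", "data": {
  "rows": [-0.2, 0, 0, 0, 0, -0.2, 0, 0, 0, 0]
}}

```text
time: 9.68
position: [0.441, 0.0184, 0.1527]
tool_rot: [1.0, -0.03, 0.001, 0.0]
ft_force: [0.3, 0.2, 0.4]
grip_width: 0.0519
grip_force: 0.0
```

```bash
python3 - <<'E'
from h import *
st(); bars("wrist"); bars("top")
go(0.4385,0.0197,0.0245,-3.5)
E
```

```text
{'time': 9.683, 'position': [0.441, 0.018, 0.153], 'tool_rot': [1.0, -0.03, 0.001, 0.0], 'q': [-0.212, 0.402, 1.953, -0.0, 0.786, 1.419], 'ft_force': [0.335, 0.197, 0.374], 'grip_width': 0.052}
wrist px [277. 204.] n 848 rectc [0.4406 0.0202] wh [11. 62.] yaw -3.3
top px [315. 138.] n 97 rectc [ 0.6794 -0.1061] wh [11. 66.] yaw -1.7
top px [367. 145.] n 184 rectc [ 0.6575 -0.2495] wh [ 14. 105.] yaw -2.1
top px [138. 218.] n 83 rectc [0.4603 0.3894] wh [11. 62.] yaw -11.5
yaw -3.5 turn 0.0 shift mm [ -2.9  -1.2 128.7] rows>= 4 q6 1.42
```

Request:
{"op": "servo_tool", "data": {
  "rows": [-0.2, 0, -0.001, 0.02, 0, -0.2, 0, 0, 0.04, 0, -0.2, 0, 0, 0.04, 0, -0.2, 0, 0, 0.02, 0, -0.2, 0, 0, 0.008, 0]
}}

```text
time: 10.2
position: [0.4394, 0.0196, 0.0223]
tool_rot: [1.0, -0.031, -0.002, -0.0]
ft_force: [-0.4, 0.6, 0.1]
grip_width: 0.0524
grip_force: 0.0
```

Request:
{"op": "servo_tool", "data": {
  "rows": [-0.2, 0, 0, 0, 0, 1, 0, 0, 0, 0, 1, 0, 0, 0, 0, 1, 0, 0, 0, 0, 1, 0, 0, 0, 0]
}}

```text
time: 10.62
position: [0.4408, 0.0197, 0.0259]
tool_rot: [1.0, -0.03, 0.002, 0.0]
ft_force: [0.2, 0.4, -0.5]
grip_width: 0.0331
grip_force: 0.0
```

Request:
{"op": "servo_tool", "data": {
  "rows": [1, 0, 0, 0, 0, 1, 0, 0, 0, 0, 1, 0, 0, 0, 0, 1, 0, 0, 0, 0, 1, 0, 0, 0, 0]
}}

```text
time: 11.03
position: [0.4399, 0.0199, 0.0249]
tool_rot: [1.0, -0.03, 0.0, 0.0]
ft_force: [-0.2, 0.0, 5.7]
grip_width: 0.011
grip_force: 40.0
```

Request:
{"op": "servo_tool", "data": {
  "rows": [1, 0, 0, 0, 0, 1, 0, 0, 0, 0]
}}

```text
time: 11.2
position: [0.4399, 0.0199, 0.0249]
tool_rot: [1.0, -0.03, 0.0, 0.0]
ft_force: [-0.7, 0.3, 5.4]
grip_width: 0.0115
grip_force: 40.0
```

Request:
{"op": "servo_tool", "data": {
  "rows": [1, 0, 0, -0.02, 0, 1, 0, 0, -0.04, 0, 1, 0, 0, -0.04, 0, 1, 0, 0, -0.04, 0, 1, 0, 0, -0.04, 0]
}}

```text
time: 11.62
position: [0.4382, 0.0202, 0.2056]
tool_rot: [1.0, -0.03, -0.001, -0.0]
ft_force: [1.6, 0.2, -4.2]
grip_width: 0.012
grip_force: 40.0
```

Request:
{"op": "servo_tool", "data": {
  "rows": [1, 0, 0, -0.025, 0, 1, 0, 0, -0.005, 0, 1, 0, 0, 0, 0, 1, 0, 0, 0, 0]
}}

```text
time: 11.95
position: [0.4382, 0.0202, 0.233]
tool_rot: [1.0, -0.03, -0.002, -0.0]
ft_force: [-0.7, -0.6, -4.1]
grip_width: 0.0116
grip_force: 40.0
```

```bash
python3 - <<'E'
from h import *
st(); go(0.659,-0.099,0.235,-2)
E
```

```text
{'time': 11.95, 'position': [0.438, 0.02, 0.233], 'tool_rot': [1.0, -0.03, -0.002, -0.0], 'q': [-0.21, 0.263, 1.863, -0.0, 1.019, 1.422], 'ft_force': [-0.733, -0.648, -4.092], 'grip_width': 0.012}
yaw -3.5 turn -1.5 shift mm [224.9 111.4  -2. ] rows>= 7 q6 1.42
```

Request:
{"op": "servo_tool", "data": {
  "rows": [1, 0.016, 0.008, 0, -1.5, 1, 0.032, 0.016, 0, 0, 1, 0.032, 0.016, 0, 0, 1, 0.032, 0.016, 0, 0, 1, 0.032, 0.016, 0, 0]
}}

```text
time: 12.37
position: [0.5802, -0.0577, 0.2304]
tool_rot: [1.0, -0.017, -0.004, -0.001]
ft_force: [0.8, 0.6, -3.9]
grip_width: 0.0118
grip_force: 40.0
```

Request:
{"op": "servo_tool", "data": {
  "rows": [1, 0.032, 0.016, 0, 0, 1, 0.032, 0.016, 0, 0, 1, 0.016, 0.008, 0, 0, 1, 0, 0, 0, 0, 1, 0, 0, 0, 0]
}}

```text
time: 12.78
position: [0.6579, -0.1002, 0.2294]
tool_rot: [1.0, -0.018, -0.004, -0.001]
ft_force: [0.1, 0.3, -4.0]
grip_width: 0.0114
grip_force: 40.0
```

Request:
{"op": "servo_tool", "data": {
  "rows": [1, 0, 0, 0.01, 0, 1, 0, 0, 0.01, 0, 1, 0, 0, 0, 0, 1, 0, 0, 0, 0]
}}

```text
time: 13.12
position: [0.6576, -0.0992, 0.2127]
tool_rot: [1.0, -0.017, -0.002, -0.001]
ft_force: [-0.5, 0.6, -3.6]
grip_width: 0.0119
grip_force: 40.0
```

```bash
python3 - <<'E'
from h import *
st(); go(0.659,-0.099,0.166,-2)
overlay("w5",0.660,-0.099,-2,0.156,crop=(90,230,20,540),s=1.5)
E
```

```text
{'time': 13.117, 'position': [0.658, -0.099, 0.213], 'tool_rot': [1.0, -0.017, -0.002, -0.001], 'q': [-0.317, 0.595, 1.331, 0.0, 1.221, 1.287], 'ft_force': [-0.454, 0.589, -3.639], 'grip_width': 0.012}
yaw -1.9 turn 0.1 shift mm [ 1.4 -0.2 46.7] rows>= 2 q6 1.29
(0, 0, 255) [ 71.  197.8]
(0, 0, 255) [ 91.7 188.1]
(0, 0, 255) [485.2 198. ]
(0, 0, 255) [464.7 188.3]
(0, 255, 0) [163.6 150.3]
(0, 255, 0) [170.3 147.4]
(0, 255, 0) [393.2 150.6]
(0, 255, 0) [386.7 147.7]
```

View pics/w5.png

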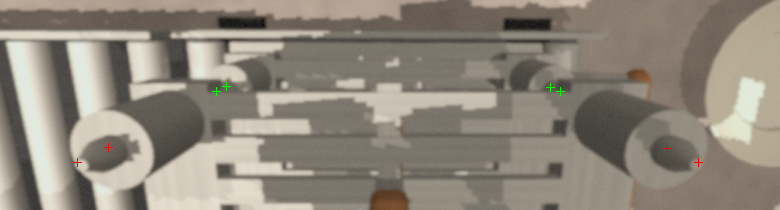

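Request:
{"op": "servo_tool", "data": {
  "rows": [1, 0.001, 0, 0.01, 0, 1, 0, 0, 0.015, 0, 1, 0, 0, 0.008, 0, 1, 0, 0, 0.004, 0, 1, 0, 0, 0, 0]
}}

```text
time: 13.58
position: [0.6597, -0.0999, 0.1762]
tool_rot: [1.0, -0.017, -0.001, -0.0]
ft_force: [-0.7, 0.1, -3.1]
grip_width: 0.0113
grip_force: 40.0
```

Request:
{"op": "servo_tool", "data": {
  "rows": [1, 0, 0, 0.003, 0, 1, 0, 0, 0.003, 0, 1, 0, 0, 0, 0, 1, 0, 0, 0, 0]
}}

```text
time: 13.92
position: [0.6606, -0.1002, 0.1718]
tool_rot: [1.0, -0.017, 0.0, 0.0]
ft_force: [0.5, -0.7, -4.0]
grip_width: 0.0117
grip_force: 40.0
```

Request:
{"op": "servo_tool", "data": {
  "rows": [1, -0.001, 0, 0.002, 0, 1, 0, 0, 0.002, 0, 1, 0, 0, 0.0022, 0, 1, 0, 0, 0, 0, 1, 0, 0, 0, 0]
}}

```text
time: 14.33
position: [0.6597, -0.1003, 0.1669]
tool_rot: [1.0, -0.017, 0.001, 0.0]
ft_force: [-2.7, 1.6, 5.8]
grip_width: 0.0116
grip_force: 40.0
```

Request:
{"op": "servo_tool", "data": {
  "rows": [-0.2, 0, 0, 0, 0, -0.2, 0, 0, 0, 0, -0.2, 0, 0, 0, 0, -0.2, 0, 0, 0, 0, -0.2, 0, 0, 0, 0]
}}

```text
time: 14.75
position: [0.6596, -0.1002, 0.1651]
tool_rot: [1.0, -0.017, -0.0, -0.0]
ft_force: [-0.5, 0.2, -0.1]
grip_width: 0.0373
grip_force: 0.0
```

Request:
{"op": "servo_tool", "data": {
  "rows": [-0.2, 0, 0, -0.01, 0, -0.2, 0, 0, -0.03, 0, -0.2, 0, 0, -0.04, 0, -0.2, 0, 0, -0.03, 0, -0.2, 0, 0, -0.01, 0]
}}

```text
time: 15.17
position: [0.6625, -0.101, 0.2923]
tool_rot: [1.0, -0.017, 0.006, 0.002]
ft_force: [0.1, -0.5, 1.4]
grip_width: 0.0523
grip_force: 0.0
```

Request:
{"op": "servo_tool", "data": {
  "rows": [-0.2, 0, 0, 0, 0, -0.2, 0, 0, 0, 0]
}}

```text
time: 15.33
position: [0.6592, -0.1001, 0.2854]
tool_rot: [1.0, -0.017, 0.0, 0.0]
ft_force: [-1.3, -0.7, -0.6]
grip_width: 0.0518
grip_force: 0.0
```

```bash
python3 - <<'E'
from h import *
st();bars("wrist",0.192); bars("top"); go(0.4603,0.389,0.285,-11.5)
p=robot.camera("side"); cv2.imwrite("pics/s6.png",p["pixels"][100:350,100:400,::-1])
E
```

```text
{'time': 15.333, 'position': [0.659, -0.1, 0.285], 'tool_rot': [1.0, -0.017, 0.0, 0.0], 'q': [-0.318, 0.529, 1.245, -0.0, 1.367, 1.287], 'ft_force': [-1.318, -0.673, -0.602], 'grip_width': 0.052}
wrist px [407. 176.] n 1051 rectc [ 0.6806 -0.2011] wh [10. 69.] yaw -2.4
wrist px [279. 205.] n 894 rectc [ 0.6602 -0.1003] wh [10. 62.] yaw -1.8
top px [367. 146.] n 164 rectc [ 0.6546 -0.2494] wh [14. 99.] yaw -2.5
top px [138. 218.] n 83 rectc [0.4603 0.3894] wh [11. 62.] yaw -11.1
yaw -2.0 turn 9.5 shift mm [-291.3 -439.5   -2.1] rows>= 13 q6 1.29
```

View pics/s6.png

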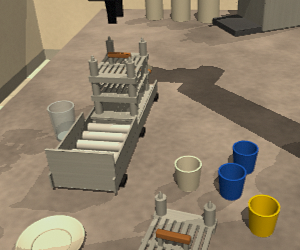

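Request:
{"op": "servo_tool", "data": {
  "rows": [-0.2, 0, 0, 0, 5, -0.2, 0, 0, 0, 4.5, -0.2, -0.0112, -0.0169, 0, 0, -0.2, -0.0224, -0.0338, 0, 0, -0.2, -0.0224, -0.0338, 0, 0]
}}

```text
time: 15.9
position: [0.6204, -0.0064, 0.2826]
tool_rot: [0.995, -0.102, -0.002, -0.0]
ft_force: [-0.1, 1.1, -0.4]
grip_width: 0.0522
grip_force: 0.0
```

Request:
{"op": "servo_tool", "data": {
  "rows": [-0.2, -0.0224, -0.0338, 0, 0, -0.2, -0.0224, -0.0338, 0, 0, -0.2, -0.0224, -0.0338, 0, 0, -0.2, -0.0224, -0.0338, 0, 0, -0.2, -0.0224, -0.0338, 0, 0]
}}

```text
time: 16.32
position: [0.5433, 0.1831, 0.2834]
tool_rot: [0.995, -0.1, -0.002, 0.0]
ft_force: [0.3, 0.1, -0.4]
grip_width: 0.0519
grip_force: 0.0
```

Request:
{"op": "servo_tool", "data": {
  "rows": [-0.2, -0.0224, -0.0338, 0, 0, -0.2, -0.0224, -0.0338, 0, 0, -0.2, -0.0224, -0.0338, 0, 0, -0.2, -0.0224, -0.0338, 0, 0, -0.2, -0.0224, -0.0338, 0, 0]
}}

```text
time: 16.73
position: [0.4672, 0.3708, 0.2833]
tool_rot: [0.995, -0.1, -0.002, 0.001]
ft_force: [0.4, 0.1, 0.0]
grip_width: 0.0524
grip_force: 0.0
```

Request:
{"op": "servo_tool", "data": {
  "rows": [-0.2, -0.0112, -0.0169, 0.02, 0, -0.2, 0, 0, 0.04, 0, -0.2, 0, 0, 0.04, 0, -0.2, 0, 0, 0.03, 0, -0.2, 0, 0, 0, 0]
}}

```text
time: 17.15
position: [0.4556, 0.3853, 0.147]
tool_rot: [0.995, -0.1, -0.007, 0.005]
ft_force: [-1.2, -0.1, -1.1]
grip_width: 0.0521
grip_force: 0.0
```

Request:
{"op": "servo_tool", "data": {
  "rows": [-0.2, 0, 0, 0, 0, -0.2, 0, 0, 0, 0, -0.2, 0, 0, 0, 0]
}}

```text
time: 17.4
position: [0.4632, 0.3891, 0.1574]
tool_rot: [0.995, -0.1, 0.002, -0.001]
ft_force: [0.3, 0.7, -0.4]
grip_width: 0.0525
grip_force: 0.0
```

```bash
python3 - <<'E'
from h import *
st(); bars("wrist"); bars("top")
go(0.4603,0.389,0.0247,-11.5)
E
```

```text
{'time': 17.4, 'position': [0.463, 0.389, 0.157], 'tool_rot': [0.995, -0.1, 0.002, -0.001], 'q': [0.514, 0.578, 1.55, 0.0, 1.01, 2.285], 'ft_force': [0.277, 0.69, -0.388], 'grip_width': 0.052}
wrist px [279. 204.] n 845 rectc [0.4621 0.3897] wh [11. 62.] yaw -11.1
top px [316. 133.] n 106 rectc [ 0.6936 -0.1098] wh [13. 71.] yaw -1.6
top px [367. 144.] n 181 rectc [ 0.6575 -0.2495] wh [ 14. 105.] yaw -1.7
yaw -11.5 turn 0.0 shift mm [ -2.7   0.5 133. ] rows>= 4 q6 2.29
```

Request:
{"op": "servo_tool", "data": {
  "rows": [-0.2, 0, 0, 0.02, 0, -0.2, 0, 0, 0.04, 0, -0.2, 0, 0, 0.04, 0, -0.2, 0, 0, 0.02, 0, -0.2, 0, 0, 0.01, 0]
}}

```text
time: 17.92
position: [0.4605, 0.3876, 0.0235]
tool_rot: [0.995, -0.1, -0.001, 0.001]
ft_force: [0.3, -0.0, 0.3]
grip_width: 0.0524
grip_force: 0.0
```

Request:
{"op": "servo_tool", "data": {
  "rows": [-0.2, 0, 0, 0, 0, -0.2, 0, 0, 0, 0, 1, 0, 0, 0, 0, 1, 0, 0, 0, 0, 1, 0, 0, 0, 0]
}}

```text
time: 18.33
position: [0.4627, 0.389, 0.0272]
tool_rot: [0.995, -0.1, 0.001, -0.001]
ft_force: [-0.4, 0.4, -0.5]
grip_width: 0.0395
grip_force: 0.0
```

Request:
{"op": "servo_tool", "data": {
  "rows": [1, 0, 0, 0, 0, 1, 0, 0, 0, 0, 1, 0, 0, 0, 0, 1, 0, 0, 0, 0, 1, 0, 0, 0, 0]
}}

```text
time: 18.75
position: [0.4618, 0.3887, 0.0256]
tool_rot: [0.995, -0.1, 0.0, -0.0]
ft_force: [-0.7, 1.2, 1.2]
grip_width: 0.0114
grip_force: 40.0
```

Request:
{"op": "servo_tool", "data": {
  "rows": [1, 0, 0, 0, 0, 1, 0, 0, 0, 0]
}}

```text
time: 18.92
position: [0.4618, 0.3887, 0.0256]
tool_rot: [0.995, -0.1, 0.0, -0.0]
ft_force: [-0.6, 0.8, 2.0]
grip_width: 0.0115
grip_force: 40.0
```

Request:
{"op": "servo_tool", "data": {
  "rows": [1, 0, 0, -0.02, 0, 1, 0, 0, -0.04, 0, 1, 0, 0, -0.04, 0, 1, 0, 0, -0.04, 0, 1, 0, 0, -0.04, 0]
}}

```text
time: 19.33
position: [0.4604, 0.3875, 0.2059]
tool_rot: [0.995, -0.1, -0.001, 0.001]
ft_force: [1.1, -0.0, -3.0]
grip_width: 0.0118
grip_force: 40.0
```

Request:
{"op": "servo_tool", "data": {
  "rows": [1, 0, 0, -0.04, 0, 1, 0, 0, -0.03, 0, 1, 0, 0, -0.015, 0, 1, 0, 0, 0, 0, 1, 0, 0, 0, 0]
}}

```text
time: 19.75
position: [0.461, 0.3879, 0.29]
tool_rot: [0.995, -0.1, -0.0, 0.0]
ft_force: [0.2, -0.6, -3.1]
grip_width: 0.0116
grip_force: 40.0
```

```bash
python3 - <<'E'
from h import *
st(); go(0.6595,-0.1003,0.285,-2)
E
```

```text
{'time': 19.75, 'position': [0.461, 0.388, 0.29], 'tool_rot': [0.995, -0.1, -0.0, 0.0], 'q': [0.514, 0.429, 1.409, -0.0, 1.304, 2.285], 'ft_force': [0.155, -0.574, -3.11], 'grip_width': 0.012}
yaw -11.5 turn -9.5 shift mm [215.4 481.    5. ] rows>= 13 q6 2.29
```

Request:
{"op": "servo_tool", "data": {
  "rows": [1, 0, 0, 0, -5, 1, 0, 0, 0, -4.5, 1, 0.0083, 0.0185, 0, 0, 1, 0.0166, 0.037, 0, 0, 1, 0.0166, 0.037, 0, 0]
}}

```text
time: 20.17
position: [0.4977, 0.2938, 0.2866]
tool_rot: [1.0, -0.015, -0.003, 0.001]
ft_force: [1.0, -0.3, -2.6]
grip_width: 0.0115
grip_force: 40.0
```

Request:
{"op": "servo_tool", "data": {
  "rows": [1, 0.0166, 0.037, 0, 0, 1, 0.0166, 0.037, 0, 0, 1, 0.0166, 0.037, 0, 0, 1, 0.0166, 0.037, 0, 0, 1, 0.0166, 0.037, 0, 0]
}}

```text
time: 20.58
position: [0.5748, 0.1048, 0.2868]
tool_rot: [1.0, -0.017, -0.004, 0.0]
ft_force: [0.8, 0.4, -2.6]
grip_width: 0.0111
grip_force: 40.0
```

Request:
{"op": "servo_tool", "data": {
  "rows": [1, 0.0166, 0.037, 0, 0, 1, 0.0166, 0.037, 0, 0, 1, 0.0166, 0.037, 0, 0, 1, 0.0166, 0.037, 0, 0, 1, 0.0166, 0.037, 0, 0]
}}

```text
time: 21.0
position: [0.6515, -0.0826, 0.2862]
tool_rot: [1.0, -0.017, -0.004, -0.001]
ft_force: [0.5, 0.9, -2.4]
grip_width: 0.0113
grip_force: 40.0
```

Request:
{"op": "servo_tool", "data": {
  "rows": [1, 0.0083, 0.0185, 0, 0, 1, 0, 0, 0.01, 0, 1, 0, 0, 0.01, 0, 1, 0, 0, 0, 0, 1, 0, 0, 0, 0]
}}

```text
time: 21.42
position: [0.6585, -0.0979, 0.2672]
tool_rot: [1.0, -0.017, -0.003, -0.001]
ft_force: [0.9, -0.5, -2.5]
grip_width: 0.0117
grip_force: 40.0
```

Request:
{"op": "servo_tool", "data": {
  "rows": [1, 0, 0, 0, 0, 1, 0, 0, 0, 0]
}}

```text
time: 21.58
position: [0.6606, -0.0985, 0.2706]
tool_rot: [1.0, -0.016, 0.0, -0.0]
ft_force: [-0.5, 0.2, -3.0]
grip_width: 0.0115
grip_force: 40.0
```

```bash
python3 - <<'E'
from h import *
st(); go(0.6595,-0.1003,0.2236,-2)
overlay("w7",0.660,-0.100,-2,0.212,crop=(90,230,20,540),s=1.5)
E
```

```text
{'time': 21.583, 'position': [0.661, -0.098, 0.271], 'tool_rot': [1.0, -0.016, 0.0, -0.0], 'q': [-0.315, 0.543, 1.261, 0.0, 1.337, 1.288], 'ft_force': [-0.491, 0.168, -3.022], 'grip_width': 0.012}
yaw -1.9 turn 0.1 shift mm [-1.   1.9 47. ] rows>= 2 q6 1.29
(0, 0, 255) [ 71.3 197.1]
(0, 0, 255) [ 92.  187.6]
(0, 0, 255) [484.9 197.2]
(0, 0, 255) [464.5 187.7]
(0, 255, 0) [167.9 154.6]
(0, 255, 0) [174.2 151.6]
(0, 255, 0) [394.3 155.1]
(0, 255, 0) [387.7 152.1]
```

View pics/w7.png

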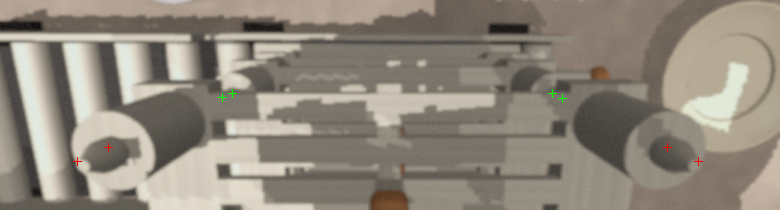

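Request:
{"op": "servo_tool", "data": {
  "rows": [1, -0.0005, 0.002, 0.01, 0, 1, 0, 0, 0.015, 0, 1, 0, 0, 0.008, 0, 1, 0, 0, 0.004, 0, 1, 0, 0, 0, 0]
}}

```text
time: 22.05
position: [0.6592, -0.1015, 0.2318]
tool_rot: [1.0, -0.017, -0.001, -0.0]
ft_force: [-0.5, -0.0, -2.4]
grip_width: 0.0112
grip_force: 40.0
```

Request:
{"op": "servo_tool", "data": {
  "rows": [1, 0, 0, 0.002, 0, 1, 0, 0, 0.001, 0, 1, 0, 0, 0, 0, 1, 0, 0, 0, 0]
}}

```text
time: 22.38
position: [0.6604, -0.1019, 0.2309]
tool_rot: [1.0, -0.017, 0.0, 0.0]
ft_force: [-1.1, 0.0, -2.5]
grip_width: 0.0113
grip_force: 40.0
```

Request:
{"op": "servo_tool", "data": {
  "rows": [1, -0.0005, -0.0015, 0.002, 0, 1, 0, 0, 0.002, 0, 1, 0, 0, 0.002, 0, 1, 0, 0, 0.0018, 0, 1, 0, 0, 0, 0]
}}

```text
time: 22.8
position: [0.6598, -0.1002, 0.2235]
tool_rot: [1.0, -0.017, 0.0, 0.0]
ft_force: [-0.7, 1.1, 2.4]
grip_width: 0.0111
grip_force: 40.0
```

Request:
{"op": "servo_tool", "data": {
  "rows": [1, 0, 0, 0, 0, 1, 0, 0, 0, 0]
}}

```text
time: 22.97
position: [0.6598, -0.1002, 0.2235]
tool_rot: [1.0, -0.017, 0.0, 0.0]
ft_force: [-0.6, 0.5, 3.5]
grip_width: 0.0115
grip_force: 40.0
```

Seated. Release, lift, and look for the white cup.

Request:
{"op": "servo_tool", "data": {
  "rows": [-0.2, 0, 0, 0, 0, -0.2, 0, 0, 0, 0, -0.2, 0, 0, 0, 0, -0.2, 0, 0, 0, 0, -0.2, 0, 0, 0, 0]
}}

```text
time: 23.38
position: [0.6596, -0.1003, 0.2221]
tool_rot: [1.0, -0.017, -0.0, -0.0]
ft_force: [-0.3, -0.2, -1.0]
grip_width: 0.037
grip_force: 0.0
```

Request:
{"op": "servo_tool", "data": {
  "rows": [-1, 0, 0, -0.01, 0, -1, 0, 0, -0.03, 0, -1, 0, 0, -0.03, 0, -1, 0, 0, -0.03, 0, -1, 0, 0, -0.01, 0]
}}

```text
time: 23.8
position: [0.662, -0.1009, 0.3389]
tool_rot: [1.0, -0.017, 0.005, 0.001]
ft_force: [0.8, -0.1, 2.0]
grip_width: 0.0701
grip_force: 0.0
```

Request:
{"op": "servo_tool", "data": {
  "rows": [-1, 0, 0, 0, 0, -1, 0, 0, 0, 0, -1, 0, 0, 0, 0]
}}

```text
time: 24.05
position: [0.6585, -0.0999, 0.3305]
tool_rot: [1.0, -0.017, -0.002, -0.001]
ft_force: [0.3, 0.0, 0.5]
grip_width: 0.0854
grip_force: 0.0
```

```bash
python3 - <<'E'
from h import *
st();bars("wrist",0.248); look(["cup0_mid"],n=6,save="b")
go(0.45,0.205,0.33,10)
E
```

```text
{'time': 24.05, 'position': [0.658, -0.1, 0.33], 'tool_rot': [1.0, -0.017, -0.002, -0.001], 'q': [-0.318, 0.497, 1.18, -0.0, 1.468, 1.287], 'ft_force': [0.333, 0.024, 0.517], 'grip_width': 0.085}
wrist px [400. 135.] n 115 rectc [ 0.7127 -0.1904] wh [14.  6.] yaw 19.5
wrist px [393. 183.] n 453 rectc [ 0.6799 -0.1866] wh [ 8. 40.] yaw -4.0
wrist px [280. 208.] n 960 rectc [ 0.6601 -0.1005] wh [10. 62.] yaw -2.2
top cup0_mid [([0.35, 0.223, 0.03], 0.85), ([0.445, 0.205, 0.033], 0.73)]
side cup0_mid [([0.173, 0.301, 0.031], 0.97), ([0.321, 0.132, 0.03], 0.87), ([0.446, 0.202, 0.028], 0.82), ([0.351, 0.218, 0.029], 0.78)]
yaw -2.0 turn -12.0 shift mm [-153.  -336.8    1. ] rows>= 10 q6 1.29
```

View pics/b_side.png

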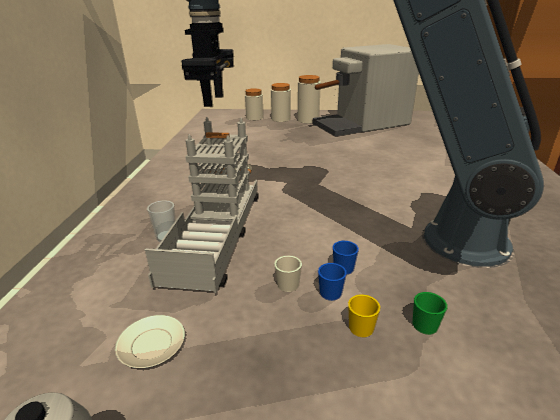

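View pics/b_top.png

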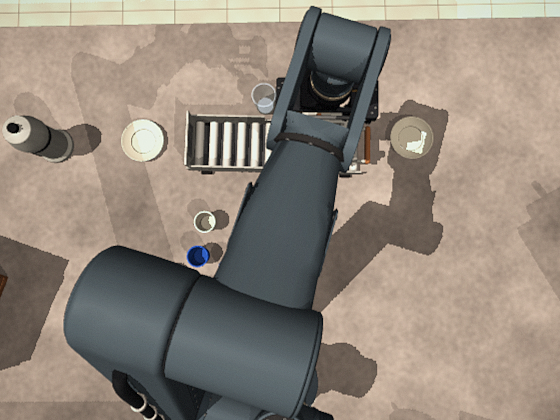

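```bash
python3 - <<'E'
from h import *
from scipy.optimize import least_squares
D=[(.527,1.433,1.181,.272,-.563,.223),(.591,1.45,1.097,.462,-.437,.178),(.635,1.373,1.137,.657,-.097,.173),(.402,1.953,.786,.441,.018,.153),(.429,1.409,1.304,.461,.388,.29),(.497,1.18,1.468,.6585,-.1,.3305),(.543,1.261,1.337,.661,-.098,.271)]
D=np.array(D); r=np.hypot(D[:,3],D[:,4])
f=lambda p:np.r_[p[0]*np.sin(D[:,0])+p[1]*np.sin(D[:,0]+D[:,1])+p[2]*np.cos(D[:,0]+D[:,1])+p[4]-r, p[0]*np.cos(D[:,0])+p[1]*np.cos(D[:,0]+D[:,1])-p[2]*np.sin(D[:,0]+D[:,1])+p[3]-D[:,5]]
s=least_squares(f,[.5,.5,0,0,0]);print(s.x.round(3),abs(s.fun).max())
p,K,C=cam("top"); print("cam",C[:3,3].round(2))
for z in (.33,.4,.45,.5,.55,.6,.65,.7): print(z,proj(K,C,[.6585,-.1,z]).round(0),(proj(K,C,[.6585,-.15,z])-proj(K,C,[.6585,-.05,z])).round(0))
p=robot.camera("wrist"); print(np.round(p["mount"],3))
p,K,C=cam("side");print("cam",C[:3,3].round(2))
for z in (.2,.3,.4): print(z,proj(K,C,[0,0,z]).round(0))
E
```

```text
[ 0.58   0.387  0.108 -0.031  0.016] 0.0011584799815517188
cam [ 0.4  -0.02  1.18]
0.33 [322. 115.] [47. -1.]
0.4 [325. 104.] [51. -1.]
0.45 [327.  95.] [55. -1.]
0.5 [330.  85.] [59. -1.]
0.55 [334.  73.] [63. -1.]
0.6 [338.  60.] [68. -1.]
0.65 [342.  43.] [75. -1.]
0.7 [348.  24.] [82. -1.]
[[ 0.    -0.954 -0.3    0.082]
 [ 1.     0.    -0.     0.   ]
 [ 0.    -0.3    0.954 -0.162]
 [ 0.     0.     0.     1.   ]]
cam [0.4  0.86 0.57]
0.2 [486. 171.]
0.3 [497. 129.]
0.4 [510.  82.]
```

Request:
{"op": "servo_tool", "data": {
  "rows": [-0.7, 0, 0, 0, -7, -0.7, 0, 0, 0, -7, -0.7, 0, 0, 0, -7, -0.7, 0, 0, 0, -7, -0.7, 0, 0, 0, -7]
}}

```text
time: 24.87
position: [0.6596, -0.1002, 0.3325]
tool_rot: [0.958, 0.287, -0.0, -0.0]
ft_force: [-0.3, 0.8, 0.4]
grip_width: 0.0744
grip_force: 0.0
```

Request:
{"op": "servo_tool", "data": {
  "rows": [-0.7, 0, 0, 0, -7, -0.7, 0, 0, 0, -7, -0.7, 0, 0, 0, -7, -0.7, 0, 0, 0, -7, -0.7, 0, 0, 0, -7]
}}

```text
time: 25.28
position: [0.6596, -0.1002, 0.3325]
tool_rot: [0.827, 0.562, -0.0, -0.0]
ft_force: [-0.2, 0.3, 0.5]
grip_width: 0.0738
grip_force: 0.0
```

Request:
{"op": "servo_tool", "data": {
  "rows": [-0.7, 0, 0, 0, -7, -0.7, 0, 0, 0, -7, -0.7, 0, 0, 0, -6, -0.7, 0, 0, 0, 0, -0.7, 0, 0, 0, 0]
}}

```text
time: 25.7
position: [0.6596, -0.1002, 0.3325]
tool_rot: [0.72, 0.694, 0.0, -0.0]
ft_force: [-0.8, -0.3, -0.6]
grip_width: 0.0736
grip_force: 0.0
```

```bash
python3 - <<'E'
from h import *
st(); go(0.447,0.204,0.33,88)
E
```

```text
{'time': 25.7, 'position': [0.66, -0.1, 0.332], 'tool_rot': [0.72, 0.694, 0.0, -0.0], 'q': [-0.318, 0.496, 1.177, 0.0, 1.469, -0.281], 'ft_force': [-0.777, -0.305, -0.626], 'grip_width': 0.074}
yaw 87.9 turn -0.1 shift mm [ 296.6 -223.1    2.5] rows>= 10 q6 -0.28
```

Request:
{"op": "servo_tool", "data": {
  "rows": [-0.7, 0.015, -0.0112, 0, 0, -0.7, 0.0297, -0.0223, 0, 0, -0.7, 0.0297, -0.0223, 0, 0, -0.7, 0.0297, -0.0223, 0, 0, -0.7, 0.0297, -0.0223, 0, 0]
}}

```text
time: 26.12
position: [0.5628, 0.038, 0.3325]
tool_rot: [0.72, 0.694, 0.0, -0.0]
ft_force: [-0.5, 0.9, 0.8]
grip_width: 0.0738
grip_force: 0.0
```

Request:
{"op": "servo_tool", "data": {
  "rows": [-0.7, 0.0297, -0.0223, 0, 0, -0.7, 0.0297, -0.0223, 0, 0, -0.7, 0.0297, -0.0223, 0, 0, -0.7, 0.0297, -0.0223, 0, 0, -0.7, 0.0297, -0.0223, 0, 0]
}}

```text
time: 26.53
position: [0.4564, 0.1904, 0.3328]
tool_rot: [0.72, 0.694, 0.0, 0.0]
ft_force: [-0.0, 0.4, -0.6]
grip_width: 0.0739
grip_force: 0.0
```

Request:
{"op": "servo_tool", "data": {
  "rows": [-0.7, 0.015, -0.0112, 0.02, 0, -0.7, 0, 0, 0.04, 0, -0.7, 0, 0, 0.04, 0, -0.7, 0, 0, 0.04, 0, -0.7, 0, 0, 0.03, 0]
}}

```text
time: 26.95
position: [0.4457, 0.2047, 0.1605]
tool_rot: [0.72, 0.694, -0.001, -0.0]
ft_force: [-0.4, -0.4, 0.1]
grip_width: 0.0743
grip_force: 0.0
```

Request:
{"op": "servo_tool", "data": {
  "rows": [-0.7, 0, 0, 0.01, 0, -0.7, 0, 0, 0, 0, -0.7, 0, 0, 0, 0, -0.7, 0, 0, 0, 0]
}}

```text
time: 27.28
position: [0.4481, 0.2048, 0.1536]
tool_rot: [0.72, 0.694, 0.001, 0.001]
ft_force: [0.8, -0.5, 0.1]
grip_width: 0.0737
grip_force: 0.0
```

```bash
python3 - <<'E'
from h import *
st(); look(["cup0_mid"],cams=("wrist",),save="c"); look(["cup0_mid"],n=5); go(0.447,0.204,0.02,88)
E
```

```text
{'time': 27.283, 'position': [0.448, 0.205, 0.154], 'tool_rot': [0.72, 0.694, 0.001, 0.001], 'q': [0.201, 0.455, 1.831, 0.0, 0.852, 0.237], 'ft_force': [0.817, -0.487, 0.079], 'grip_width': 0.074}
wrist cup0_mid [([0.351, 0.222, 0.031], 0.96), ([0.451, 0.202, 0.032], 0.9), ([0.301, 0.315, 0.03], 0.81)]
top cup0_mid [([0.178, 0.304, 0.032], 0.59), ([0.321, 0.135, 0.029], 0.58), ([0.353, 0.224, 0.03], 0.45)]
side cup0_mid [([0.351, 0.221, 0.029], 0.91), ([0.171, 0.307, 0.034], 0.85), ([0.296, 0.316, 0.03], 0.71), ([0.319, 0.133, 0.033], 0.58), ([0.447, 0.203, 0.028], 0.56)]
yaw 88.0 turn 0.0 shift mm [ -0.7  -0.4 133.5] rows>= 4 q6 0.24
```

View pics/c_wrist.png

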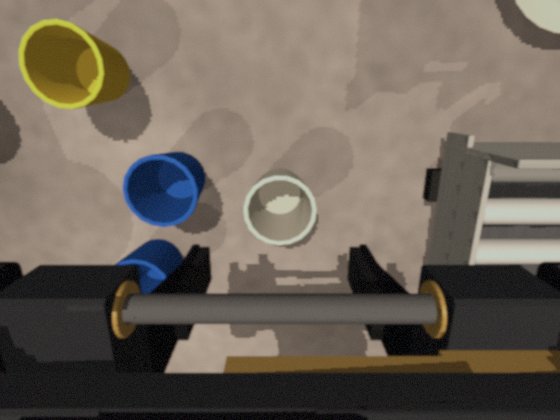

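Request:
{"op": "servo_tool", "data": {
  "rows": [-0.7, -0.001, 0, 0.02, 0, -0.7, 0, 0, 0.035, 0, -0.7, 0, 0, 0.035, 0, -0.7, 0, 0, 0.03, 0, -0.7, 0, 0, 0.013, 0]
}}

```text
time: 28.0
position: [0.4454, 0.2031, 0.0168]
tool_rot: [0.719, 0.695, -0.002, -0.001]
ft_force: [0.7, -0.7, -0.2]
grip_width: 0.074
grip_force: 0.0
```

Request:
{"op": "servo_tool", "data": {
  "rows": [1, 0, 0, 0, 0, 1, 0, 0, 0, 0, 1, 0, 0, 0, 0, 1, 0, 0, 0, 0, 1, 0, 0, 0, 0],
  "newtons": 15
}}

```text
time: 28.42
position: [0.4478, 0.2038, 0.0208]
tool_rot: [0.719, 0.695, 0.001, 0.001]
ft_force: [0.3, -0.4, -1.7]
grip_width: 0.058
grip_force: 15.0
```

Request:
{"op": "servo_tool", "data": {
  "rows": [1, 0, 0, 0, 0, 1, 0, 0, 0, 0]
}}

```text
time: 28.58
position: [0.4478, 0.2037, 0.0207]
tool_rot: [0.719, 0.695, 0.001, 0.001]
ft_force: [0.6, -0.2, 4.4]
grip_width: 0.0578
grip_force: 14.9
```

Request:
{"op": "servo_tool", "data": {
  "rows": [1, 0, 0, -0.01, 0, 1, 0, 0, -0.02, 0, 1, 0, 0, -0.04, 0, 1, 0, 0, -0.04, 0, 1, 0, 0, -0.04, 0]
}}

```text
time: 29.0
position: [0.4456, 0.2033, 0.1713]
tool_rot: [0.719, 0.695, -0.001, -0.001]
ft_force: [1.2, -0.2, -1.2]
grip_width: 0.0574
grip_force: 15.0
```

Request:
{"op": "servo_tool", "data": {
  "rows": [1, 0, 0, -0.04, 0, 1, 0, 0, -0.04, 0, 1, 0, 0, -0.035, 0, 1, 0, 0, -0.015, 0, 1, 0, 0, 0, 0]
}}

```text
time: 29.42
position: [0.4487, 0.2041, 0.3044]
tool_rot: [0.719, 0.695, 0.004, 0.003]
ft_force: [0.7, -0.3, -1.3]
grip_width: 0.0578
grip_force: 15.0
```

```bash
python3 - <<'E'
from h import *
st(); bars("top",0.248)
# cup spot: tier y +38 mm
y=np.radians(-2); c=np.array([.660,-.1003])+.038*np.array([-np.sin(y),np.cos(y)]); print(c)
go(c[0],c[1],0.30,88)
E
```

```text
{'time': 29.417, 'position': [0.449, 0.204, 0.304], 'tool_rot': [0.719, 0.695, 0.004, 0.003], 'q': [0.2, 0.246, 1.654, 0.0, 1.232, 0.234], 'ft_force': [0.68, -0.255, -1.271], 'grip_width': 0.058}
top px [318. 126.] n 126 rectc [ 0.6572 -0.0987] wh [13. 62.] yaw -2.1
top px [367. 145.] n 148 rectc [ 0.6123 -0.2108] wh [ 9. 87.] yaw -2.5
[ 0.66132618 -0.06232315]
yaw 88.0 turn 0.0 shift mm [-258.4  223.4    1.6] rows>= 9 q6 0.23
```

Request:
{"op": "servo_tool", "data": {
  "rows": [1, 0, 0, -0.02, 0, 1, -0.0144, 0.0124, 0, 0, 1, -0.0287, 0.0248, 0, 0, 1, -0.0287, 0.0248, 0, 0, 1, -0.0287, 0.0248, 0, 0]
}}

```text
time: 29.88
position: [0.5289, 0.0993, 0.317]
tool_rot: [0.719, 0.695, -0.002, -0.002]
ft_force: [0.5, 0.7, -2.0]
grip_width: 0.0575
grip_force: 15.0
```

Request:
{"op": "servo_tool", "data": {
  "rows": [1, -0.0287, 0.0248, 0, 0, 1, -0.0287, 0.0248, 0, 0, 1, -0.0287, 0.0248, 0, 0, 1, -0.0287, 0.0248, 0, 0, 1, -0.0287, 0.0248, 0, 0]
}}

```text
time: 30.3
position: [0.6483, -0.0488, 0.316]
tool_rot: [0.719, 0.695, -0.002, -0.003]
ft_force: [0.6, 0.5, -0.2]
grip_width: 0.0579
grip_force: 15.0
```

Request:
{"op": "servo_tool", "data": {
  "rows": [1, -0.0144, 0.0124, 0, 0, 1, 0, 0, 0, 0, 1, 0, 0, 0, 0, 1, 0, 0, 0, 0]
}}

```text
time: 30.63
position: [0.6593, -0.0615, 0.317]
tool_rot: [0.719, 0.695, -0.001, -0.003]
ft_force: [0.9, 0.7, -2.1]
grip_width: 0.0577
grip_force: 15.0
```

```bash
python3 - <<'E'
from h import *
st(); go(0.6613,-0.0623,0.2347,88)
p,K,C=cam("wrist"); cv2.imwrite("pics/d.png",p["pixels"][:,:,::-1])
E
```

```text
{'time': 30.633, 'position': [0.659, -0.061, 0.317], 'tool_rot': [0.719, 0.695, -0.001, -0.003], 'q': [-0.262, 0.501, 1.209, 0.001, 1.437, -0.227], 'ft_force': [0.863, 0.689, -2.125], 'grip_width': 0.058}
yaw 88.0 turn 0.0 shift mm [-0.7  2.  82.3] rows>= 3 q6 -0.23
```

View pics/d.png

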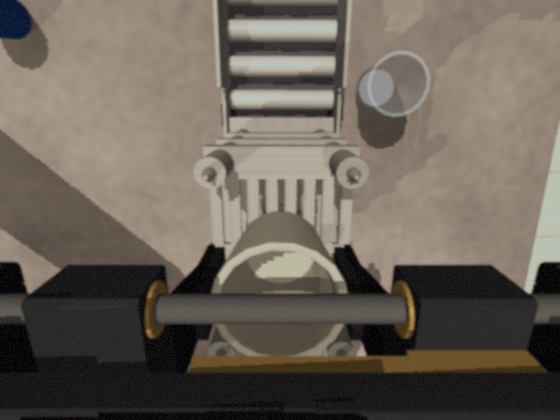

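Request:
{"op": "servo_tool", "data": {
  "rows": [1, -0.0005, 0.001, 0.015, 0, 1, 0, 0, 0.025, 0, 1, 0, 0, 0.02, 0, 1, 0, 0, 0.01, 0, 1, 0, 0, 0.003, 0]
}}

```text
time: 31.1
position: [0.6599, -0.0612, 0.2441]
tool_rot: [0.719, 0.695, -0.001, -0.002]
ft_force: [-0.5, -0.7, -1.2]
grip_width: 0.0579
grip_force: 15.0
```

Request:
{"op": "servo_tool", "data": {
  "rows": [1, 0, 0, 0.002, 0, 1, 0, 0, 0.002, 0, 1, 0, 0, 0, 0, 1, 0, 0, 0, 0]
}}

```text
time: 31.43
position: [0.6626, -0.063, 0.2438]
tool_rot: [0.719, 0.695, 0.001, 0.001]
ft_force: [0.1, -0.1, -1.7]
grip_width: 0.0581
grip_force: 15.0
```

Request:
{"op": "servo_tool", "data": {
  "rows": [1, 0, -0.001, 0.003, 0, 1, 0, 0, 0.002, 0, 1, 0, 0, 0.0015, 0, 1, 0, 0, 0, 0, 1, 0, 0, 0, 0]
}}

```text
time: 31.85
position: [0.6609, -0.0629, 0.2359]
tool_rot: [0.719, 0.695, -0.0, -0.0]
ft_force: [-0.2, -0.4, -0.6]
grip_width: 0.0579
grip_force: 15.0
```

Request:
{"op": "servo_tool", "data": {
  "rows": [1, 0, 0, 0.0015, 0, 1, 0, 0, 0.0005, 0, 1, 0, 0, 0, 0]
}}

```text
time: 32.1
position: [0.6613, -0.063, 0.2346]
tool_rot: [0.719, 0.695, 0.0, 0.0]
ft_force: [0.6, 0.2, 1.6]
grip_width: 0.0575
grip_force: 14.9
```

Request:
{"op": "servo_tool", "data": {
  "rows": [-0.7, 0, 0, 0, 0, -0.7, 0, 0, 0, 0, -0.7, 0, 0, 0, 0, -0.7, 0, 0, 0, 0, -0.7, 0, 0, 0, 0]
}}

```text
time: 32.52
position: [0.6609, -0.0628, 0.2339]
tool_rot: [0.719, 0.695, -0.0, -0.0]
ft_force: [-0.6, 0.2, 0.7]
grip_width: 0.0729
grip_force: 0.0
```

Request:
{"op": "servo_tool", "data": {
  "rows": [-0.7, 0, 0, -0.01, 0, -0.7, 0, 0, -0.025, 0, -0.7, 0, 0, -0.035, 0, -0.7, 0, 0, -0.04, 0, -0.7, 0, 0, -0.03, 0]
}}

```text
time: 32.93
position: [0.6616, -0.063, 0.3781]
tool_rot: [0.719, 0.695, 0.001, 0.002]
ft_force: [0.8, 0.2, 0.9]
grip_width: 0.074
grip_force: 0.0
```

Request:
{"op": "servo_tool", "data": {
  "rows": [-1, 0, 0, -0.01, 7, -1, 0, 0, 0, 7, -1, 0, 0, 0, 7, -1, 0, 0, 0, 7, -1, 0, 0, 0, 7],
  "newtons": 60
}}

```text
time: 33.35
position: [0.661, -0.0628, 0.3851]
tool_rot: [0.896, 0.444, 0.0, 0.0]
ft_force: [-0.1, -0.0, -0.8]
grip_width: 0.0865
grip_force: 0.0
```

Request:
{"op": "servo_tool", "data": {
  "rows": [-1, 0, 0, 0, 7, -1, 0, 0, 0, 7, -1, 0, 0, 0, 7, -1, 0, 0, 0, 7, -1, 0, 0, 0, 7]
}}

```text
time: 33.77
position: [0.661, -0.0628, 0.3849]
tool_rot: [0.988, 0.154, 0.0, 0.0]
ft_force: [-0.8, 0.1, -0.4]
grip_width: 0.0871
grip_force: 0.0
```

Request:
{"op": "servo_tool", "data": {
  "rows": [-1, 0, 0, 0, 7, -1, 0, 0, 0, 7, -1, 0, 0, 0, 6, -1, 0, 0, 0, 0, -1, 0, 0, 0, 0]
}}

```text
time: 34.18
position: [0.661, -0.0629, 0.3847]
tool_rot: [1.0, -0.016, 0.0, 0.0]
ft_force: [0.1, 0.3, 0.5]
grip_width: 0.0874
grip_force: 0.0
```

```bash
python3 - <<'E'
from h import *
st(); look(["cup0_mid","base_mid","base_bar"],save="e"); go(0.655,-0.345,0.30,-2)
E
```

```text
{'time': 34.183, 'position': [0.661, -0.063, 0.385], 'tool_rot': [1.0, -0.016, 0.0, 0.0], 'q': [-0.263, 0.461, 1.1, 0.0, 1.579, 1.34], 'ft_force': [0.129, 0.297, 0.455], 'grip_width': 0.087}
top cup0_mid [([0.299, 0.318, 0.035], 0.88), ([0.354, 0.228, 0.032], 0.48), ([0.66, -0.062, 0.245], 0.43)]
top base_mid []
top base_bar [([0.652, -0.248, 0.071], 0.74)]
side cup0_mid [([0.351, 0.221, 0.027], 0.9), ([0.295, 0.319, 0.029], 0.83), ([0.317, 0.133, 0.032], 0.71)]
side base_mid [([0.66, -0.098, 0.046], 0.65), ([0.659, -0.064, 0.245], 0.27)]
side base_bar [([0.652, -0.247, 0.074], 0.63)]
yaw -1.9 turn 0.1 shift mm [  3.8 282.2  84. ] rows>= 8 q6 1.34
```

View pics/e_side.png

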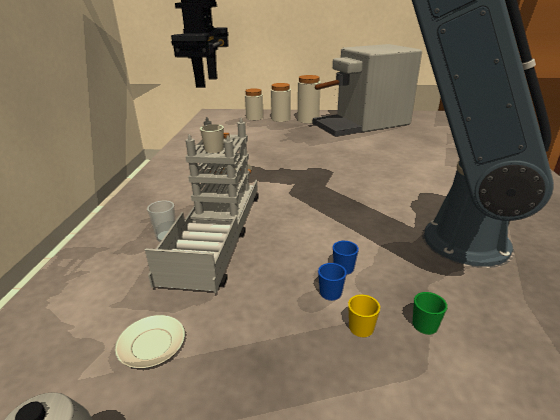

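Request:
{"op": "servo_tool", "data": {
  "rows": [-1, 0, 0.02, 0, 0, -1, 0.001, 0.04, 0, 0, -1, 0.001, 0.04, 0, 0, -1, 0.001, 0.04, 0, 0, -1, 0.001, 0.04, 0, 0]
}}

```text
time: 35.0
position: [0.6587, -0.2443, 0.3842]
tool_rot: [1.0, -0.017, 0.0, 0.0]
ft_force: [0.8, -0.3, 0.4]
grip_width: 0.0876
grip_force: 0.0
```

Request:
{"op": "servo_tool", "data": {
  "rows": [-1, 0, 0.04, 0, 0, -1, 0, 0.04, 0, 0, -1, 0, 0.022, 0, 0, -1, 0, 0, 0.02, 0, -1, 0, 0, 0.04, 0]
}}

```text
time: 35.42
position: [0.6575, -0.3495, 0.3296]
tool_rot: [1.0, -0.019, 0.006, 0.004]
ft_force: [0.6, 0.0, 0.7]
grip_width: 0.0871
grip_force: 0.0
```

Request:
{"op": "servo_tool", "data": {
  "rows": [-1, 0, 0, 0.04, 0, -1, 0, 0, 0.04, 0, -1, 0, 0, 0.04, 0, -1, 0, 0, 0.04, 0, -1, 0, 0, 0.04, 0]
}}

```text
time: 35.83
position: [0.6552, -0.3448, 0.1224]
tool_rot: [1.0, -0.017, 0.0, 0.0]
ft_force: [-0.2, -0.0, 0.3]
grip_width: 0.0869
grip_force: 0.0
```

Request:
{"op": "servo_tool", "data": {
  "rows": [-1, 0, 0, 0.035, 0, -1, 0, 0, 0.02, 0, -1, 0, 0, 0, 0, -1, 0, 0, 0, 0, -1, 0, 0, 0, 0]
}}

```text
time: 36.25
position: [0.6567, -0.3459, 0.071]
tool_rot: [1.0, -0.017, 0.002, 0.001]
ft_force: [-1.0, 0.1, 2.0]
grip_width: 0.087
grip_force: 0.0
```

```bash
python3 - <<'E'
from h import *
st(); look(["base_bar"]); go(0.655,-0.257-.0585,0.062,-2)
p,K,C=cam("wrist"); cv2.imwrite("pics/f.png",p["pixels"][:,:,::-1])
E
```

```text
{'time': 36.25, 'position': [0.657, -0.346, 0.071], 'tool_rot': [1.0, -0.017, 0.002, 0.001], 'q': [-0.635, 0.85, 1.214, 0.0, 1.074, 0.97], 'ft_force': [-0.979, 0.068, 1.951], 'grip_width': 0.087}
top base_bar [([0.656, -0.247, 0.074], 0.72)]
side base_bar [([0.654, -0.245, 0.075], 0.57)]
yaw -2.0 turn 0.0 shift mm [ -2.7 -30.2   9.8] rows>= 1 q6 0.97
```

View pics/f.png

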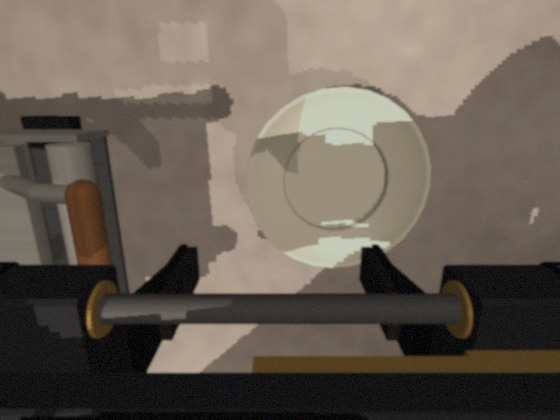

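Request:
{"op": "servo_tool", "data": {
  "rows": [-1, -0.001, 0, 0.01, 0, -1, 0, -0.008, 0, 0, -1, 0, -0.008, 0, 0, -1, 0, -0.004, 0, 0, -1, 0, -0.003, 0, 0]
}}

```text
time: 36.92
position: [0.6551, -0.3203, 0.0588]
tool_rot: [1.0, -0.017, -0.0, -0.0]
ft_force: [0.1, 0.1, 0.0]
grip_width: 0.0872
grip_force: 0.0
```

Request:
{"op": "servo_tool", "data": {
  "rows": [-1, 0, -0.003, 0, 0, -1, 0, -0.003, 0, 0, -1, 0, -0.003, 0, 0, -1, 0, -0.003, 0, 0, -1, 0, -0.003, 0, 0]
}}

```text
time: 37.33
position: [0.6557, -0.3069, 0.0591]
tool_rot: [1.0, -0.017, 0.0, 0.0]
ft_force: [-1.1, -6.1, -0.7]
grip_width: 0.087
grip_force: 3.1
```

Request:
{"op": "servo_tool", "data": {
  "rows": [-1, 0, -0.004, 0, 0, -1, 0, -0.004, 0, 0, -1, 0, -0.005, 0, 0, -1, 0, -0.005, 0, 0, -1, 0, -0.006, 0, 0]
}}

```text
time: 37.75
position: [0.6566, -0.283, 0.0592]
tool_rot: [1.0, -0.017, 0.0, 0.0]
ft_force: [0.7, -2.5, -1.4]
grip_width: 0.0873
grip_force: 1.5
```

```bash
python3 - <<'E'
from h import *
st(); look(["base_bar","base_mid"])
E
```

```text
{'time': 37.75, 'position': [0.657, -0.283, 0.059], 'tool_rot': [1.0, -0.017, 0.0, 0.0], 'q': [-0.563, 0.833, 1.299, -0.001, 1.009, 1.043], 'ft_force': [0.66, -2.488, -1.377], 'grip_width': 0.087}
top base_bar [([0.655, -0.224, 0.076], 0.62), ([0.66, -0.076, 0.24], 0.33)]
top base_mid []
side base_bar [([0.653, -0.221, 0.071], 0.66), ([0.687, 0.392, 0.001], 0.61)]
side base_mid [([0.66, -0.07, 0.045], 0.83)]
```

Request:
{"op": "servo_tool", "data": {
  "rows": [-1, 0, -0.007, 0, 0, -1, 0, -0.008, 0, 0, -1, 0, -0.008, 0, 0, -1, 0, -0.008, 0, 0, -1, 0, -0.008, 0, 0]
}}

```text
time: 38.47
position: [0.6581, -0.2431, 0.0591]
tool_rot: [1.0, -0.017, 0.0, 0.0]
ft_force: [1.6, -2.0, -1.9]
grip_width: 0.0873
grip_force: 1.4
```

Request:
{"op": "servo_tool", "data": {
  "rows": [-1, 0, -0.008, 0, 0, -1, 0, -0.008, 0, 0, -1, 0, -0.008, 0, 0, -1, 0, -0.008, 0, 0, -1, 0, -0.008, 0, 0]
}}

```text
time: 38.88
position: [0.6595, -0.2031, 0.0591]
tool_rot: [1.0, -0.017, 0.0, 0.0]
ft_force: [1.7, -4.1, -1.3]
grip_width: 0.0872
grip_force: 1.5
```

Request:
{"op": "servo_tool", "data": {
  "rows": [-1, 0, -0.008, 0, 0, -1, 0, -0.008, 0, 0, -1, 0, -0.008, 0, 0, -1, 0, -0.008, 0, 0, -1, 0, -0.008, 0, 0]
}}

```text
time: 39.3
position: [0.6608, -0.1632, 0.0592]
tool_rot: [1.0, -0.017, 0.0, 0.0]
ft_force: [1.9, -2.7, -0.5]
grip_width: 0.087
grip_force: 1.5
```

Request:
{"op": "servo_tool", "data": {
  "rows": [-1, 0, -0.008, 0, 0, -1, 0, -0.008, 0, 0, -1, 0, -0.008, 0, 0, -1, 0, -0.008, 0, 0, -1, 0, -0.007, 0, 0]
}}

```text
time: 39.72
position: [0.6618, -0.124, 0.0592]
tool_rot: [1.0, -0.017, -0.0, -0.0]
ft_force: [2.3, -3.4, -0.8]
grip_width: 0.0871
grip_force: 1.5
```

```bash
python3 - <<'E'
from h import *
st(); look(["base_bar","base_mid","bay"],n=2)
E
```

```text
{'time': 39.717, 'position': [0.662, -0.124, 0.059], 'tool_rot': [1.0, -0.017, -0.0, -0.0], 'q': [-0.351, 0.788, 1.419, 0.0, 0.935, 1.254], 'ft_force': [2.268, -3.353, -0.787], 'grip_width': 0.087}
top base_bar []
top base_mid []
top bay [([0.667, 0.082, 0.184], 0.74)]
side base_bar []
side base_mid [([0.665, 0.089, 0.046], 0.63)]
side bay []
```

Base at about y=0.089, with some 52 mm remaining.

Request:
{"op": "servo_tool", "data": {
  "rows": [-1, 0, -0.006, 0, 0, -1, 0, -0.006, 0, 0, -1, 0, -0.006, 0, 0, -1, 0, -0.006, 0, 0, -1, 0, -0.005, 0, 0]
}}

```text
time: 40.53
position: [0.663, -0.0952, 0.059]
tool_rot: [1.0, -0.017, 0.0, -0.0]
ft_force: [-0.5, -1.0, -1.2]
grip_width: 0.0871
grip_force: 1.3
```

Request:
{"op": "servo_tool", "data": {
  "rows": [-1, 0, -0.004, 0, 0, -1, 0, -0.003, 0, 0, -1, 0, -0.003, 0, 0, -1, 0, -0.002, 0, 0, -1, 0, -0.002, 0, 0]
}}

```text
time: 40.95
position: [0.6635, -0.0818, 0.059]
tool_rot: [1.0, -0.017, 0.0, 0.0]
ft_force: [1.2, -2.5, -0.5]
grip_width: 0.0871
grip_force: 1.2
```

Request:
{"op": "servo_tool", "data": {
  "rows": [-1, 0, -0.002, 0, 0, -1, 0, -0.002, 0, 0, -1, 0, -0.002, 0, 0, -1, 0, -0.002, 0, 0]
}}

```text
time: 41.28
position: [0.6637, -0.0739, 0.059]
tool_rot: [1.0, -0.017, 0.0, 0.0]
ft_force: [1.4, -2.4, -1.9]
grip_width: 0.087
grip_force: 1.2
```

Request:
{"op": "servo_tool", "data": {
  "rows": [-1, 0, -0.0015, 0, 0, -1, 0, -0.0015, 0, 0, -1, 0, -0.0015, 0, 0]
}}

```text
time: 41.53
position: [0.664, -0.0707, 0.0592]
tool_rot: [1.0, -0.017, 0.0, 0.001]
ft_force: [0.1, -8.9, -1.6]
grip_width: 0.0869
grip_force: 4.4
```

Request:
{"op": "servo_tool", "data": {
  "rows": [-1, 0, -0.0015, 0, 0, -1, 0, -0.0015, 0, 0]
}}

```text
time: 41.7
position: [0.6641, -0.0706, 0.0594]
tool_rot: [1.0, -0.016, 0.0, 0.004]
ft_force: [-1.7, -15.1, -0.8]
grip_width: 0.0869
grip_force: 7.8
```

Request:
{"op": "servo_tool", "data": {
  "rows": [-1, 0, -0.0015, 0, 0, -1, 0, -0.0015, 0, 0]
}}

```text
time: 41.87
position: [0.6642, -0.0705, 0.0597]
tool_rot: [1.0, -0.015, 0.0, 0.006]
ft_force: [-2.7, -22.9, -0.9]
grip_width: 0.0868
grip_force: 11.1
```

Request:
{"op": "servo_tool", "data": {
  "rows": [-1, 0, 0.003, 0, 0, -1, 0, 0.003, 0, 0, -1, 0, 0.006, 0, 0, -1, 0, 0.015, 0, 0, -1, 0, 0.03, 0, 0]
}}

```text
time: 42.28
position: [0.6614, -0.1174, 0.0589]
tool_rot: [1.0, -0.015, -0.001, -0.001]
ft_force: [-0.0, -0.7, -0.1]
grip_width: 0.087
grip_force: 0.0
```

Request:
{"op": "servo_tool", "data": {
  "rows": [-1, 0, 0.03, 0, 0, -1, 0, 0.03, 0, 0, -1, 0, 0.03, 0, 0, -1, 0, 0.03, 0, 0, -1, 0, 0.01, 0, 0]
}}

```text
time: 42.7
position: [0.6575, -0.2555, 0.0593]
tool_rot: [1.0, -0.019, 0.001, 0.001]
ft_force: [0.4, -0.5, 0.8]
grip_width: 0.0868
grip_force: 0.0
```

Request:
{"op": "servo_tool", "data": {
  "rows": [-1, 0, 0, -0.02, 0, -1, 0, 0, -0.04, 0, -1, 0, 0, -0.04, 0, -1, 0, 0, -0.04, 0, -1, 0, 0, -0.02, 0]
}}

```text
time: 43.12
position: [0.6596, -0.2507, 0.225]
tool_rot: [1.0, -0.017, 0.004, 0.001]
ft_force: [1.0, -0.2, 1.3]
grip_width: 0.087
grip_force: 0.0
```

```bash
python3 - <<'E'
from h import *
st(); look(["base_bar","base_mid","saucer0_foot","glass_foot","cup0_mid"],save="g")
bars("top",0.078)
a=cv2.imread("pics/g_top.png"); b=cv2.imread("pics/g_side.png"); cv2.imwrite("pics/g.png",np.hstack([cv2.resize(a[80:250,80:420],(400,200)),cv2.resize(b[90:390,100:400],(400,400))[:200*2]][1:]+[cv2.resize(a[80:250,80:420],(800,400))[:, :400]]))
E
```

```text
{'time': 43.117, 'position': [0.66, -0.251, 0.225], 'tool_rot': [1.0, -0.017, 0.004, 0.001], 'q': [-0.522, 0.635, 1.213, 0.001, 1.286, 1.083], 'ft_force': [1.017, -0.171, 1.268], 'grip_width': 0.087}
top base_bar [([0.663, -0.011, 0.069], 0.71), ([0.674, 0.175, 0.248], 0.59)]
top base_mid []
top saucer0_foot []
top glass_foot [([0.788, 0.038, -0.001], 0.62), ([0.669, 0.137, 0.242], 0.17)]
top cup0_mid [([0.3, 0.318, 0.036], 0.87), ([0.671, 0.176, 0.245], 0.82), ([0.351, 0.225, 0.029], 0.6)]
side base_bar []
side base_mid [([0.668, 0.138, 0.046], 0.66)]
side saucer0_foot [([0.687, -0.387, -0.001], 0.79), ([0.671, 0.14, 0.045], 0.22)]
side glass_foot []
side cup0_mid [([0.322, 0.129, 0.033], 0.83), ([0.352, 0.22, 0.03], 0.77), ([0.292, 0.318, 0.03], 0.7)]
top px [218. 124.] n 116 rectc [0.7141 0.1629] wh [12. 73.] yaw -2.6
top px [281. 142.] n 167 rectc [ 0.6601 -0.0108] wh [11. 97.] yaw -2.0
```

View pics/g.png

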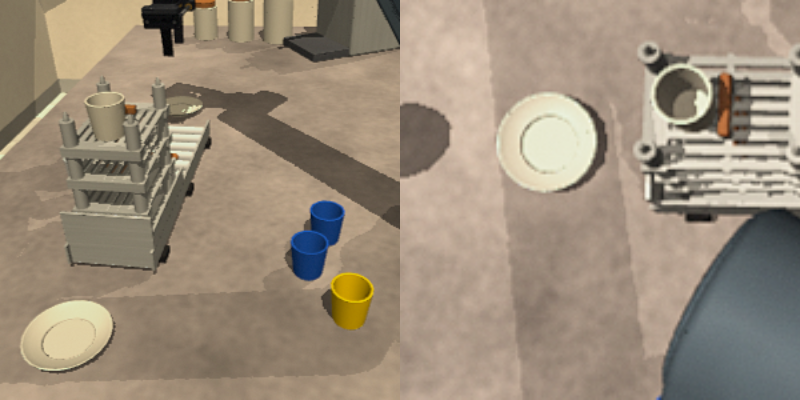

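Request:
{"op": "servo_tool", "data": {
  "rows": [-1, 0, 0, 0.02, 0, -1, 0, 0, 0.04, 0, -1, 0, 0, 0.04, 0, -1, 0, 0, 0.04, 0, -1, 0, 0, 0.02, 0]
}}

```text
time: 44.18
position: [0.6545, -0.2487, 0.0536]
tool_rot: [1.0, -0.017, -0.004, -0.002]
ft_force: [-1.3, 0.3, -0.5]
grip_width: 0.0872
grip_force: 0.0
```

Request:
{"op": "servo_tool", "data": {
  "rows": [-1, 0, -0.03, 0, 0, -1, 0, -0.04, 0, 0, -1, 0, -0.04, 0, 0, -1, 0, -0.035, 0, 0, -1, 0, -0.015, 0, 0]
}}

```text
time: 44.6
position: [0.6623, -0.0855, 0.0586]
tool_rot: [1.0, -0.016, -0.001, -0.001]
ft_force: [0.0, -0.5, -0.3]
grip_width: 0.0871
grip_force: 0.0
```

Request:
{"op": "servo_tool", "data": {
  "rows": [-1, 0, 0, 0, 0, -1, 0, 0, 0, 0]
}}

```text
time: 44.77
position: [0.6635, -0.0901, 0.0591]
tool_rot: [1.0, -0.016, 0.0, 0.0]
ft_force: [0.1, -0.6, 0.7]
grip_width: 0.0874
grip_force: 0.0
```

```bash
python3 - <<'E'
from h import *
st(); bars("top",0.078); go(0.6635,-0.0735,0.059,-2)
E
```

```text
{'time': 44.767, 'position': [0.663, -0.09, 0.059], 'tool_rot': [1.0, -0.016, 0.0, 0.0], 'q': [-0.301, 0.784, 1.43, -0.001, 0.927, 1.302], 'ft_force': [0.064, -0.591, 0.713], 'grip_width': 0.087}
top px [218. 125.] n 118 rectc [0.7142 0.163 ] wh [14. 73.] yaw -2.5
yaw -2.0 turn 0.0 shift mm [ -0.8 -17.9   0.2] rows>= 1 q6 1.3
```

Request:
{"op": "servo_tool", "data": {
  "rows": [-1, 0, -0.008, 0, 0, -1, 0, -0.005, 0, 0, -1, 0, 0, 0, 0]
}}

```text
time: 45.07
position: [0.6634, -0.0776, 0.059]
tool_rot: [1.0, -0.018, -0.0, -0.0]
ft_force: [-0.1, 0.6, 0.8]
grip_width: 0.087
grip_force: 0.0
```

Request:
{"op": "servo_tool", "data": {
  "rows": [-1, 0, -0.002, 0, 0, -1, 0, -0.0015, 0, 0]
}}

```text
time: 45.23
position: [0.6637, -0.0745, 0.0591]
tool_rot: [1.0, -0.018, 0.0, 0.0]
ft_force: [0.1, -1.1, -0.2]
grip_width: 0.0869
grip_force: 0.0
```

Request:
{"op": "servo_tool", "data": {
  "rows": [-1, 0, -0.001, 0, 0, -1, 0, -0.001, 0, 0]
}}

```text
time: 45.4
position: [0.6637, -0.0721, 0.059]
tool_rot: [1.0, -0.017, -0.0, 0.0]
ft_force: [0.3, 0.9, 0.5]
grip_width: 0.0869
grip_force: 0.0
```

Request:
{"op": "servo_tool", "data": {
  "rows": [-1, 0, -0.0015, 0, 0, -1, 0, -0.001, 0, 0]
}}

```text
time: 45.57
position: [0.6639, -0.0708, 0.0592]
tool_rot: [1.0, -0.017, 0.0, 0.001]
ft_force: [-0.5, -6.4, -0.9]
grip_width: 0.0869
grip_force: 3.1
```

Request:
{"op": "servo_tool", "data": {
  "rows": [-1, 0, -0.0015, 0, 0, -1, 0, -0.0015, 0, 0]
}}

```text
time: 45.73
position: [0.664, -0.0706, 0.0594]
tool_rot: [1.0, -0.016, 0.0, 0.004]
ft_force: [-2.1, -14.1, 0.1]
grip_width: 0.0869
grip_force: 7.1
```

```bash
python3 - <<'E'
from h import *
st(); bars("top",0.078)
E
```

```text
{'time': 45.733, 'position': [0.664, -0.071, 0.059], 'tool_rot': [1.0, -0.016, 0.0, 0.004], 'q': [-0.27, 0.781, 1.435, -0.009, 0.923, 1.338], 'ft_force': [-2.1, -14.135, 0.105], 'grip_width': 0.087}
top px [217. 125.] n 115 rectc [0.7142 0.1631] wh [14. 73.] yaw -2.3
```

No rebound: contact came only at -0.071 and was immediately hard, so the base is at the stop. I'll back away and hand in.

Request:
{"op": "servo_tool", "data": {
  "rows": [-1, 0, 0.002, 0, 0, -1, 0, 0.003, 0, 0, -1, 0, 0.005, 0, 0, -1, 0, 0.015, 0, 0, -1, 0, 0.03, 0, 0]
}}

```text
time: 46.2
position: [0.6617, -0.119, 0.0589]
tool_rot: [1.0, -0.015, -0.001, -0.001]
ft_force: [0.1, 0.3, -0.0]
grip_width: 0.0867
grip_force: 0.0
```

Request:
{"op": "servo_tool", "data": {
  "rows": [-1, 0, 0.03, 0, 0, -1, 0, 0.03, 0, 0, -1, 0, 0.02, 0, 0, -1, 0, 0.01, 0, 0, -1, 0, 0, 0, 0]
}}

```text
time: 46.62
position: [0.6589, -0.2146, 0.0591]
tool_rot: [1.0, -0.019, 0.001, 0.0]
ft_force: [-0.3, -0.3, -0.1]
grip_width: 0.0869
grip_force: 0.0
```

```bash
python3 - <<'E'
from h import *
st(); bars("top",0.078); look(["cup0_mid","base_bar"],cams=("top",)); print(robot.hand_in())
E
```

```text
{'time': 46.617, 'position': [0.659, -0.215, 0.059], 'tool_rot': [1.0, -0.019, 0.001, 0.0], 'q': [-0.476, 0.808, 1.364, -0.0, 0.968, 1.133], 'ft_force': [-0.35, -0.257, -0.135], 'grip_width': 0.087}
top px [217. 125.] n 117 rectc [0.7142 0.1631] wh [14. 73.] yaw -2.2
top px [282. 130.] n 42 rectc [ 0.6947 -0.0126] wh [ 8. 28.] yaw 1.1
top cup0_mid [([0.668, 0.174, 0.246], 0.98), ([0.302, 0.321, 0.034], 0.87), ([0.177, 0.303, 0.035], 0.81)]
top base_bar [([0.665, -0.012, 0.072], 0.84)]
the job is handed in; nothing more can be done
None
```

The job is handed in at about 47 s: all three tiers are seated on the base, the one white cup stands mouth up on the top tier, and the rack is against the bay stop with the saucers and glass left where they were; the hand-in gave back no verdict.

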